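# Turn the drained measuring cup upright onto the scale and tare it

### The job

The tall steel measuring cup with the handle is draining upside down on the drip tray. Turn it the right way up, stand it gently in the middle of the scale's pan and let go; then press the scale's tare button, the one next to the display, all the way down and release it, so that the cup is not weighed along with the flour. Do not press the power button beside it, do not shove the scale about, and leave the other things where they are.

Things in the scene. Friction and masses are not known exactly. Their poses are not given: they have to be found in the camera images.
- cup: Steel measuring cup, 120 mm tall, straight wall 61 to 62 mm across outside and 2.8 mm thick, rim rolled out to 66 mm over its last 10 mm; about 0.2 kg. Origin: centre of its flat base (outside). Own z runs from base to mouth (points down at the start). Own +x points to the handle, a 12 mm wide strap that stands out to 60 mm from the axis, between 26 and 104 mm above the base.
- cup_mouth (a point): Centre of the cup's mouth, in the plane of its rim, 120 mm from the base along the cup's own z.
- drip_tray: Low steel drip tray with a wire grid, 170 mm along its own x, 130 mm along its own y; fixed. Origin: under its centre, on the counter. The grid that the cup stands on lies 20 mm above it.
- scale: Loose white digital kitchen scale, 145 mm along its own x, 225 mm along its own y, 35 mm tall, 1.2 kg. Origin: under its centre, on the counter. The pan is a 140 mm square plate at its +y end; the two buttons are in the grey panel at its -y end.
- pan_centre (a point): Middle of the top face of the scale's pan, 35 mm above the counter; axes as scale.
- tare_top (a point): Middle of the top of the tare button, the round one, 18 mm across, next to the display; 30 mm above the counter, 2 mm proud of the panel. The power button is its like, 24 mm farther along the scale's own +x, nearer the scale's edge.
- power_top (a point): Middle of the top of the power button (not to be pressed), 24 mm from the tare button, nearer the scale's edge.
- scale_tare (a joint): Travel of the tare button in m: 0 up, 0.0012 all the way down; a spring of about 3 N brings it back.
- scale_power (a joint): Travel of the power button in m: 0 up, 0.0012 down.
- mug: White mug with a handle, mouth up, 84 mm across, 90 mm tall; a bystander. Origin: under it.
- jar: Glass flour jar with a lid, 66 mm across, 120 mm tall; a bystander. Origin: centre of its underside.
- cutter_a: Steel ring cutter, 66 mm across, 32 mm tall; a bystander. Origin: centre of its underside.
- cutter_b: Steel ring cutter, 54 mm across, 30 mm tall; a bystander. Origin: centre of its underside.

How it is judged:
By the outcome, as a careful person would: the job done as asked, in the order asked, and still so for the second after the job is handed in, with the robot touching nothing.
It also fails if it takes over 58 s, if anything falls off the work surface, if the arm or the gripper's body presses on something with over 40 N, if the wrist force passes 120 N, or if a joint passes its speed limit or range.

### The arm

A 6-joint arm with a two-finger parallel gripper is mounted at the origin on a cart in front of the work surface, level with it; the furniture and walls round the work are solid. World frame = base frame: x ahead of the robot, y to its left, z up, the work surface at z = 0. Lengths are in m, angles in rad, forces in N, time in s.
With the tool pointing down it reaches from about 0.35 to 0.775 m from the base axis. Payload 5.5 kg.
Tool frame: the origin (TCP) lies midway between the tips of the shut fingers; the grasp point (between the pads) lies 19 mm behind it; z points along the fingers, y is the line along which they close (so a half turn about z gives the same grasp; the last joint's range is limited). The gripper opens to 85 mm and grips with 20 to 120 N. Pads are 22 mm wide; open, the fingers measure 114 mm over their backs; the gripper's body (76 mm by 85 mm) begins 54 mm behind the grasp point. The pads swing forward as they close: fully open they stand 13 mm farther back than shut.
Start: joints at [1.073, 0.313, 0.046, 1.304, 0, 1.431], TCP at [0.201, 0.539, 0.231] pointing down, gripper open.
Joint ranges: [-2.76, 2.76], [-0.86, 1.69], [-1.03, 1.26], [-2.2, 2.34], [-1.47, 1.5], [-3.14, 3.14]. Speed limits (rad/s): [2.57, 2.57, 3.14, 3.14, 3.14, 3.14].

### API

Orientations are given as a unit quaternion [w, x, y, z].
In Python, from workcell import get_state, read_camera, camera_info, hand_in, recognise gives the robot as it stands.
- The arm moves only by the tool arm_command, never from a script. Its argument "moves" is one flat list of numbers, 7 for each row, row after row: the opening, from -1 (shut) to 1 (fully open), then the shift along the tool's x, y, z in mm, then the turn, a rotation vector about the tool's x, y, z in rad. A call has 1 to 8 rows; each row shifts and turns the commanded pose from where the row before left it, along the tool's axes as they then stand; what a row does not reach is not made up. A row lasts 1/8 s, in which the tool goes at most 62.5 mm and 10.7 degrees, less where a joint would pass 70% of its speed; a pose out of reach is approached as far as the arm can. A call with a gripper value outside its range is refused whole. The fingers move at their own pace and stop on an object; "newtons" is the grip in N (left out, the last holds). Time passes only in rows, so rows that do not move let the fingers close. It gives the time, the measured TCP pose, the force, the opening and the grip force at its end, in the units of the state.
- get_state(): the state, without advancing time (a new reading comes with each control period).
- read_camera(name): name is "side" or "top" or "wrist"; returns (picture, depth): 384x512x3 uint8, blue, green, red; 384x512 float32, m along the optical axis (not along the pixel's ray), 0 where there is no reading.
- camera_info(name): a dict with "fovy" (degrees; the focal length in pixels is half the picture's height over the tangent of half this angle, whatever the lens; pixels are square), "cx", "cy" (the principal point, pixels), "eye" and "orientation" of the camera in the world; the wrist camera has in their place "tool_from_camera" (4x4, takes a point from camera to tool coordinates, whose origin is the TCP and whose axes are the flange's). Camera axes: x right, y down, z forward; pixel columns grow to the right and rows downward; lengths in m; the calibration is good to about 2 mm. A picture is of the moment at which its call begins: read the wrist's pose just before it. camera_info takes no time and is no camera call.
- hand_in(): hands the job in; it is judged then, once.
Trained networks look in the newest picture that a camera, given by its name, has taken for a name from the list of things; names that differ only in an ending like _2 or _b are one class to them, and where a whole thing is asked for, a point or a joint stands for the part that bears it (a point fixed in the world has none). Each returns a list of dicts, best first, with "confidence" (0 to 1); they miss things now and then, are a little off and sometimes report something else, mostly with a low value. They report only what shows in the picture. A call takes as long as a camera call.
- recognise(camera, label): "point" ([column, row] in pixels, amid what is visible of it).
The state is a dict: "clock": time; "joint_pos": joint angles; "qvel": joint speeds; "tau": joint torques, N m; "tcp_pos": TCP position; "orientation": TCP orientation; "wrist_force": force on the tool from outside, world axes, zero at the start; "ft_torque": the same for the moment, N m; "finger_gap": finger opening in m; "grip_force": force on a finger pad.
Only numpy, scipy, OpenCV 4.12 (cv2) and the standard library are available. Lean on these libraries where they do the work, as an engineer would, in place of code of your own. Each camera call takes 0.05 s, during which the arm holds its last target. There are 200 camera calls.

## Working session

There is one attempt and no reset: what is moved stays moved. The work goes in short steps, Python scripts to look and compute and a tool call to move; the robot and the scene stay as the last step left them, time stands still between calls to the robot, and variables do not carry over. Pictures are saved under pics/ and viewed, at most 10 in all, crops included, and the job is handed in when it is done.

Besides the shell and the picture viewer there is one more tool, called after ">>>" as name(argument=value, ...), one argument or row to a line, values as JSON. arm_command: Moves the arm, as the interface text tells. Its arguments: {"type":"object","properties":{"moves":{"type":"array"},"newtons":{"type":"number"}},"required":["moves"]}

```bash
mkdir -p pics; ls; cat > h.py <<'E'
import numpy as np, cv2
from scipy.spatial.transform import Rotation as R
from workcell import get_state, read_camera, camera_info, hand_in, recognise
def q2R(q): return R.from_quat([q[1],q[2],q[3],q[0]]).as_matrix()
def campose(name):
    c=camera_info(name)
    if name=='wrist':
        s=get_state(); T=np.eye(4); T[:3,:3]=q2R(s['orientation']); T[:3,3]=s['tcp_pos']
        T=T@np.array(c['tool_from_camera'])
    else:
        T=np.eye(4); o=np.array(c['orientation'],float); T[:3,:3]=o if o.shape==(3,3) else q2R(o); T[:3,3]=c['eye']
    return c,T
def cloud(name):
    c,T=campose(name); im,d=read_camera(name); f=192/np.tan(np.radians(c['fovy'])/2)
    v,u=np.mgrid[:384,:512]
    P=np.stack([(u-c['cx'])/f*d,(v-c['cy'])/f*d,d],-1)@T[:3,:3].T+T[:3,3]
    P[d==0]=np.nan
    return im,P
E
python3 - <<'E'
from h import *
s=get_state();print(s)
ims=[]
for n in['side','top']:
    print(n,camera_info(n))
    im,P=cloud(n); np.save(n+'.npy',P); cv2.imwrite(n+'_raw.png',im)
    for l in['cup','scale','drip_tray','tare_top','power_top','pan_centre','mug','jar','cutter_a']:
        for r in recognise(n,l)[:2]:
            u,v=map(int,r['point']); print(n,l,r['confidence'],u,v,P[v,u].round(3))
    cv2.imwrite(f'pics/{n}0.png',im)
print(camera_info('wrist'))
E
```

```text
pics
{'clock': 0.0, 'joint_pos': array([1.07339466e+00, 3.13980056e-01, 4.49656425e-02, 1.30358473e+00,
       1.24574200e-05, 1.43122391e+00]), 'qvel': array([ 0.00120751, -0.00147704,  0.00224518, -0.00133425, -0.00050669,
        0.00090701]), 'tau': array([-1.40266457e-04, -4.80628538e+01,  2.98532510e+01,  1.94212329e-02,
       -3.89715115e-04,  6.00026823e-06]), 'tcp_pos': array([0.20113377, 0.53812971, 0.23041498]), 'orientation': array([-2.88173360e-04,  1.77961563e-01,  9.84037027e-01, -8.54125909e-04]), 'wrist_force': array([-0.16885315, -0.28082289, -0.6416919 ]), 'ft_torque': array([0.07211489, 0.02374313, 0.01092125]), 'grip_force': 0.0, 'finger_gap': 0.08521422780463034}
side {'fovy': 43.4141222923566, 'cx': 247.20421432900756, 'cy': 185.29551609611073, 'eye': array([0.45919891, 0.49372819, 0.83210847]), 'orientation': array([ 0.02848159, -0.08918349,  0.90942918, -0.40518349])}
side cup 0.93 284 293 [ 0.474 -0.013  0.127]
side scale 0.57 264 213 [ 0.551 -0.291  0.035]
side drip_tray 0.91 274 323 [ 0.487 -0.015  0.024]
side drip_tray 0.71 285 293 [ 0.473 -0.014  0.126]
[... 716 characters left out ...]
 260 208 [ 0.556 -0.303  0.031]
top mug 0.87 202 161 [ 0.677 -0.15   0.005]
top mug 0.38 149 240 [ 0.468 -0.054  0.139]
top jar 0.16 151 236 [ 0.477 -0.058  0.141]
top cutter_a 0.6 347 181 [ 0.633 -0.525  0.019]
top cutter_a 0.54 372 210 [ 0.56  -0.589  0.016]
{'fovy': 58.97964137454885, 'cx': 261.1072798666172, 'cy': 191.3396005624017, 'tool_from_camera': array([[ 6.80536420e-04, -9.54499807e-01, -2.98210757e-01,
         7.58041364e-02],
       [ 9.99999726e-01,  7.36613187e-04, -7.56542483e-05,
        -9.80458155e-04],
       [ 2.91877942e-04, -2.98210624e-01,  9.54500046e-01,
        -1.42037472e-01],
       [ 0.00000000e+00,  0.00000000e+00,  0.00000000e+00,
         1.00000000e+00]])}
```

View pictures.

View pics/top0.png

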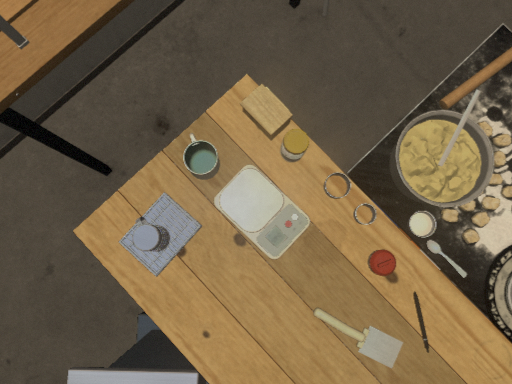

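View pics/side0.png

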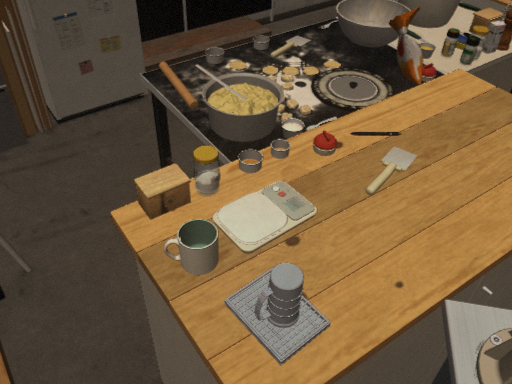

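```bash
python3 - <<'E'
from h import *
T=np.load('top.npy');S=np.load('side.npy')
it=cv2.imread('top_raw.png');is_=cv2.imread('side_raw.png')
a=cv2.resize(it[150:270,205:320],None,fx=4,fy=4,interpolation=cv2.INTER_CUBIC)[:480]
b=cv2.resize(is_[165:285,205:325],None,fx=3.2,fy=4,interpolation=cv2.INTER_CUBIC)[:480,:390]
c=cv2.resize(is_[250:360,220:330],None,fx=3,fy=3,interpolation=cv2.INTER_CUBIC); 
cv2.imwrite('pics/crop1.png',np.hstack([a[:480,:400],b[:480,:380]]))
for n,P in(('T',T),('S',S)):
    near=np.hypot(P[...,0]-.474,P[...,1]+.05)<.09
    m=near&(P[...,2]>.13)
    p=P[m]; print(n,'base',len(p),np.median(p,0),p.min(0),p.max(0), cv2.minEnclosingCircle(p[:,:2].astype(np.float32)))
    vu=np.argwhere(m); print('  px ctr',vu.mean(0))
    m=near&(P[...,2]>.05)
    c0=np.array([.475,-.052]); q=P[m]; d=q[:,:2]-c0; r=np.hypot(*d.T)
    h=(r>.042); ang=np.degrees(np.arctan2(d[h,1],d[h,0])); print('  handle',h.sum(),np.histogram(ang,18,(-180,180))[0],r.max(), np.median(q[h],0) if h.any() else 0)
    # scale
    m=(P[...,2]>.018)&(P[...,2]<.06)&(np.hypot(P[...,0]-.55,P[...,1]+.3)<.14)
    lab=cv2.connectedComponentsWithStats(m.astype(np.uint8)); i=1+np.argmax(lab[2][1:,4]); q=P[lab[1]==i]
    print('  scale',len(q),cv2.minAreaRect(q[:,:2].astype(np.float32)),np.percentile(q[:,2],[5,50,95]))
    # tray
    m=(P[...,2]>.01)&(P[...,2]<.035)&(np.hypot(P[...,0]-.49,P[...,1]+.06)<.12); q=P[m]; print('  tray',cv2.minAreaRect(q[:,:2].astype(np.float32)),np.median(q,0))
    for nm,c1 in(('mug',(.68,-.15)),('jar',(.70,-.36))):
        m=(np.hypot(P[...,0]-c1[0],P[...,1]-c1[1])<.08)&(P[...,2]>.04); q=P[m]; print('  ',nm,q.min(0),q.max(0))
E
```

```text
T base 596 [ 0.47381046 -0.04607841  0.13874825] [ 0.44513619 -0.07570938  0.13013705] [ 0.50342189 -0.01451959  0.1438535 ] ((0.47444579005241394, -0.04508216679096222), 0.030845526605844498)
  px ctr [237.18288591 145.54530201]
  handle 43 [ 0  0  0  0  0  0  0  0  0  0 16 27  0  0  0  0  0  0] 0.0611045738693611 [ 0.51327326 -0.01705038  0.10302985]
  scale 4960 ((0.5494073629379272, -0.3061693608760834), (0.22502553462982178, 0.1447468101978302), 48.02900695800781) [0.0227884  0.03214767 0.03721538]
  tray ((0.48551756143569946, -0.0515548437833786), (0.13037101924419403, 0.17017334699630737), 50.12313461303711) [ 0.48602157 -0.06428467  0.01819929]
   mug [ 0.62745292 -0.19483714  0.04007719] [ 0.7347802  -0.11188977  0.09295486]
   jar [ 0.67613258 -0.4100465   0.04055455] [ 0.77937142 -0.30110195  0.12556202]
S base 795 [ 0.47400811 -0.03916922  0.13884697] [ 0.4441891  -0.07165593  0.13010695] [ 0.50419346 -0.01258971  0.14242499] ((0.47433051466941833, -0.04215918853878975), 0.03030220977962017)
  px ctr [277.16477987 286.59622642]
  handle 164 [  0   0   0   0   0   0   0   0   0   0  17 147   0   0   0   0   0   0] 0.0658764930087199 [ 0.51517634 -0.01138627  0.09359024]
  scale 4208 ((0.5491514205932617, -0.30434462428092957), (0.22666271030902863, 0.14611493051052094), 48.23832321166992) [0.02177016 0.03209907 0.03600168]
  tray ((0.48632580041885376, -0.048992231488227844), (0.13022871315479279, 0.16962182521820068), 50.3668327331543) [ 0.48025148 -0.01964575  0.01806736]
   mug [ 0.6279765  -0.19400878  0.04015455] [ 0.73534485 -0.10858104  0.09102147]
   jar [ 0.67639745 -0.41052122  0.04003408] [ 0.77972459 -0.29996172  0.12319015]
```

View pics/crop1.png

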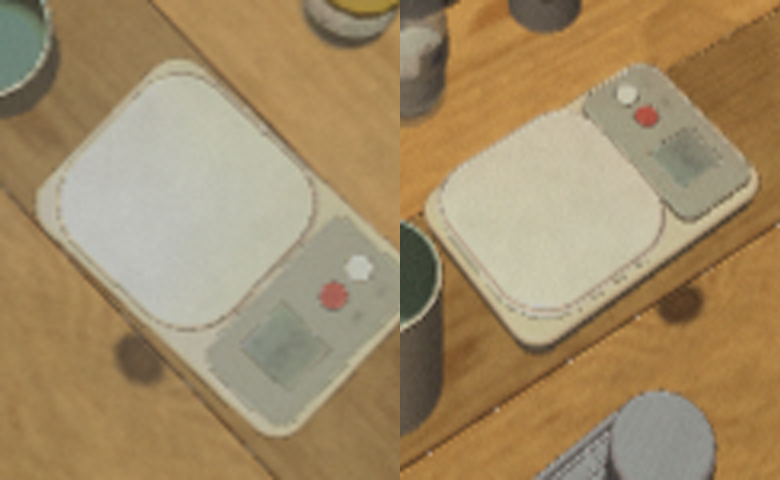

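```bash
python3 - <<'E'
from h import *
yaw=np.radians(48.1); ys=np.array([np.cos(yaw),np.sin(yaw)]); xs=np.array([ys[1],-ys[0]])
for n in('top','side'):
    P=np.load(n+'.npy'); im=cv2.imread(n+'_raw.png').astype(int)
    c,T=campose(n); f=192/np.tan(np.radians(c['fovy'])/2)
    def ray(u,v,z):
        d=T[:3,:3]@np.array([(u-c['cx'])/f,(v-c['cy'])/f,1]); e=T[:3,3]; return (e+d*(z-e[2])/d[2])[:2]
    near=np.hypot(P[...,0]-.549,P[...,1]+.305)<.13
    m=near&(im[...,2]-im[...,1]>60)&(im[...,2]-im[...,0]>50)&(P[...,2]>.015)
    vu=np.argwhere(m).mean(0); t=ray(vu[1],vu[0],.03); d=t-[.549,-.305]
    print(n,'red',m.sum(),vu,t,'scale frame',d@xs,d@ys)
    sc=near&(P[...,2]>.018)&(P[...,2]<.06); q=P[sc][:,:2]
    a=q@xs;b=q@ys; A=(np.percentile(a,.3)+np.percentile(a,99.7))/2;B=(np.percentile(b,.3)+np.percentile(b,99.7))/2
    print('ctr',A*xs+B*ys, np.percentile(a,[.3,99.7]),np.percentile(b,[.3,99.7]))
    # cup base pixel ellipse centre at z=.14
    near=np.hypot(P[...,0]-.474,P[...,1]+.045)<.05
    mm=(near&(P[...,2]>.134)).astype(np.uint8); vu=np.argwhere(mm).mean(0); print('cup',ray(vu[1],vu[0],.14))
    for h in((.045,.12),):
        q=P[(np.hypot(P[...,0]-.474,P[...,1]+.045)<.09)&(P[...,2]>h[0])&(P[...,2]<h[1])][:,:2]-[.4744,-.044]
        r=np.hypot(*q.T); q=q[r>.042]; print('handle az',np.degrees(np.arctan2(*q.mean(0)[::-1])),len(q))
E
```

```text
top red 23 [223.34782609 288.04347826] [ 0.51951598 -0.37394271] scale frame 0.024096890085717988 -0.0710052441136567
ctr [ 0.54915127 -0.30611574] [0.54157828 0.68476911] [0.02755335 0.25023788]
cup [ 0.4737003 -0.0457869]
handle az 34.480017638401684 34
side red 22 [193.5 281.5] [ 0.520248   -0.37045106] scale frame 0.022309903318149367 -0.0679174989552905
ctr [ 0.54918853 -0.30277618] [0.54005603 0.68188627] [0.03036737 0.25244497]
cup [ 0.47410468 -0.03958238]
handle az 38.93341977472105 151
```

>>> arm_command(
  moves=[1,0,-60,0,0,0,0.18,1,0,-60,0,0,0,0.18,1,0,-60,0,0,0,0.18,1,0,-40,0,0,0,0.18],
)

```text
clock: 1.5
tcp_pos: [0.0776, 0.3584, 0.2313]
orientation: [-0.0, 0.516, 0.857, -0.0]
wrist_force: [0.1, 0.8, -0.4]
finger_gap: 0.0855
grip_force: 0.0
```

```bash
cat > plan.py <<'E'
from h import *
def Rt(az,pitch,xup=True,roll=0):
    """tool z at azimuth az(deg), pitched down by pitch(deg); tool x up (or down) ; extra roll about z (deg)"""
    a,p=np.radians([az,pitch]); z=np.array([np.cos(a)*np.cos(p),np.sin(a)*np.cos(p),-np.sin(p)])
    y=np.array([np.sin(a),-np.cos(a),0.]) ; x=np.cross(y,z)   # y right -> x = y x z
    if (x[2]>0)!=xup and abs(p)<1.55: x,y=-x,-y
    return np.stack([x,y,z],1)@R.from_euler('z',roll,degrees=True).as_matrix()
def plan(p1,R1,g=1,n=None,start=None):
    if start is None:
        s=get_state(); p=np.array(s['tcp_pos']); M=q2R(s['orientation'])
    else: p,M=start
    p1=np.array(p1,float); rv=R.from_matrix(M.T@R1).as_rotvec()
    n=n or int(max(np.ceil(np.linalg.norm(p1-p)/.055),np.ceil(np.linalg.norm(rv)/.17),1))
    p0,M0=p,M; out=[]
    for k in range(1,n+1):
        pk=p0+(p1-p0)*k/n; Rk=M0@R.from_rotvec(rv*k/n).as_matrix()
        sh=np.round(1000*M.T@(pk-p),1); w=np.round(R.from_matrix(M.T@Rk).as_rotvec(),3)
        out.append([g,*map(float,sh),*map(float,w)]); p=p+M@sh/1000; M=M@R.from_rotvec(w).as_matrix()
    for i in range(0,n,8): print(sum(out[i:i+8],[]))
    return p,M
def st():
    s=get_state(); M=q2R(s['orientation'])
    print('q',np.round(s['joint_pos'],3),'tcp',np.round(s['tcp_pos'],4),'\nz',M[:,2].round(3),'x',M[:,0].round(3),'F',np.round(s['wrist_force'],1),'t',round(s['clock'],2),'gap',round(s['finger_gap'],4),'grip',s['grip_force'])
E
python3 - <<'E'
from plan import *
st()
a=plan([.40,-.02,.30],Rt(20,45,True))
E
```

```text
q [ 1.138 -0.093 -0.416  1.247  0.     2.222] tcp [0.0776 0.3584 0.2313] 
z [-0. -0. -1.] x [-0.467  0.884 -0.   ] F [ 0.1  0.8 -0.4] t 1.5 gap 0.0855 grip 0.0
[1, -44.1, 9.8, -6.3, -0.061, 0.053, 0.146, 1, -41.8, 16.6, -7.7, -0.06, 0.053, 0.147, 1, -38.5, 22.9, -8.6, -0.061, 0.053, 0.146, 1, -34.2, 28.9, -9.1, -0.061, 0.052, 0.146, 1, -29.2, 34.0, -8.7, -0.06, 0.053, 0.147, 1, -23.3, 38.3, -8.0, -0.061, 0.053, 0.146, 1, -17.2, 41.8, -6.6, -0.061, 0.053, 0.147, 1, -10.5, 44.1, -4.7, -0.06, 0.053, 0.146]
[1, -3.7, 45.4, -2.4, -0.061, 0.053, 0.146, 1, 3.0, 45.6, 0.4, -0.061, 0.052, 0.147, 1, 9.4, 44.5, 3.5, -0.06, 0.053, 0.146]
```

```bash
python3 - <<'E'
from plan import *
s=get_state()
a=plan([.32,.30,.30],Rt(45,70,True),n=6)
print()
plan([.42,-.02,.32],Rt(20,30,True),start=a)
E
```

```text
[1, -27.5, 31.2, -11.5, -0.037, 0.05, 0.21, 1, -19.8, 36.5, -11.4, -0.037, 0.05, 0.209, 1, -11.1, 40.3, -10.7, -0.037, 0.05, 0.21, 1, -2.0, 42.0, -9.5, -0.037, 0.05, 0.21, 1, 7.2, 41.8, -7.9, -0.037, 0.051, 0.209, 1, 16.2, 39.5, -5.7, -0.037, 0.05, 0.21]

[1, -19.9, 42.4, -10.3, -0.041, 0.098, 0.049, 1, -16.8, 43.8, -10.3, -0.041, 0.098, 0.048, 1, -13.6, 44.9, -10.0, -0.041, 0.098, 0.049, 1, -10.5, 45.9, -9.4, -0.041, 0.098, 0.049, 1, -7.3, 46.6, -8.3, -0.04, 0.098, 0.049, 1, -4.3, 47.3, -6.9, -0.041, 0.098, 0.048, 1, -1.4, 47.7, -5.4, -0.041, 0.098, 0.049]
```

```bash
python3 - <<'E'
from plan import *
a=plan([.32,.30,.30],Rt(45,70,True),n=8)
E
```

```text
[1, -20.6, 23.4, -8.6, -0.028, 0.038, 0.157, 1, -16.4, 26.5, -8.6, -0.028, 0.037, 0.157, 1, -11.7, 29.0, -8.3, -0.027, 0.038, 0.158, 1, -6.6, 30.6, -7.9, -0.028, 0.037, 0.157, 1, -1.5, 31.5, -7.2, -0.028, 0.038, 0.157, 1, 3.7, 31.5, -6.2, -0.028, 0.037, 0.157, 1, 8.8, 30.7, -5.2, -0.027, 0.038, 0.158, 1, 13.8, 29.0, -3.9, -0.028, 0.038, 0.157]
```

>>> arm_command(
  moves=[1,-20.6,23.4,-8.6,-0.028,0.038,0.157,1,-16.4,26.5,-8.6,-0.028,0.037,0.157,1,-11.7,29.0,-8.3,-0.027,0.038,0.158,1,-6.6,30.6,-7.9,-0.028,0.037,0.157,1,-1.5,31.5,-7.2,-0.028,0.038,0.157,1,3.7,31.5,-6.2,-0.028,0.037,0.157,1,8.8,30.7,-5.2,-0.027,0.038,0.158,1,13.8,29.0,-3.9,-0.028,0.038,0.157],
)

```text
clock: 2.5
tcp_pos: [0.3227, 0.3034, 0.3007]
orientation: [-0.067, 0.909, 0.377, 0.161]
wrist_force: [-0.5, -0.3, -0.7]
finger_gap: 0.0854
grip_force: 0.0
```

>>> arm_command(
  moves=[1,-19.9,42.4,-10.3,-0.041,0.098,0.049,1,-16.8,43.8,-10.3,-0.041,0.098,0.048,1,-13.6,44.9,-10.0,-0.041,0.098,0.049,1,-10.5,45.9,-9.4,-0.041,0.098,0.049,1,-7.3,46.6,-8.3,-0.04,0.098,0.049,1,-4.3,47.3,-6.9,-0.041,0.098,0.048,1,-1.4,47.7,-5.4,-0.041,0.098,0.049],
)

```text
clock: 3.38
tcp_pos: [0.4228, -0.0071, 0.3203]
orientation: [-0.088, 0.856, 0.159, 0.484]
wrist_force: [2.4, 0.3, -0.1]
finger_gap: 0.0857
grip_force: 0.0
```

```bash
python3 - <<'E'
from plan import *
st()
im,P=cloud('side'); cv2.imwrite('pics/side1.png',im)
im2,P=cloud('wrist'); cv2.imwrite('pics/wrist1.png',im2)
for r in recognise('wrist','cup'):
    u,v=map(int,r['point']); print(r,P[v,u])
np.save('w1.npy',P)
E
```

```text
q [-0.891 -0.572 -0.875  0.791  0.951  2.132] tcp [ 0.4228 -0.0071  0.3203] 
z [ 0.801  0.304 -0.516] x [0.481 0.187 0.857] F [ 2.4  0.3 -0.1] t 3.38 gap 0.0857 grip 0.0
{'point': [307.6, 325.6], 'confidence': 0.59} [ 0.46929009 -0.04323679  0.14018748]
{'point': [483.9, 302.8], 'confidence': 0.53} [ 0.6185826  -0.24926771  0.03381399]
```

View pics/side1.png

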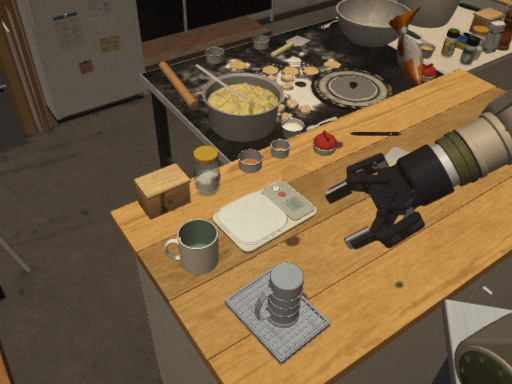

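```bash
python3 - <<'E'
from plan import *
plan([.491,-.036,.30],Rt(26,0,True))
E
```

```text
[1, 3.1, 12.5, 14.0, 0.023, 0.137, -0.007, 1, 1.2, 12.8, 14.0, 0.022, 0.137, -0.006, 1, -0.9, 13.2, 13.7, 0.023, 0.136, -0.007, 1, -2.8, 13.4, 13.1, 0.022, 0.137, -0.006]
```

>>> arm_command(
  moves=[1,3.1,12.5,14.0,0.023,0.137,-0.007,1,1.2,12.8,14.0,0.022,0.137,-0.006,1,-0.9,13.2,13.7,0.023,0.136,-0.007,1,-2.8,13.4,13.1,0.022,0.137,-0.006,1,0,0,0,0,0,0],
)

```text
clock: 4.15
tcp_pos: [0.4697, -0.055, 0.3113]
orientation: [-0.171, 0.71, 0.178, 0.66]
wrist_force: [-0.2, 0.5, 0.4]
finger_gap: 0.0856
grip_force: 0.0
```

```bash
cat > fk.py <<'E'
from plan import *
from scipy.optimize import least_squares
S=[([1.07339,.31398,.04497,1.30358,0,1.43122],[.20113,.53813,.23041]),
([1.138,-.093,-.416,1.247,0,2.222],[.0776,.3584,.2313]),
([-.891,-.572,-.875,.791,.951,2.132],[.4228,-.0071,.3203])]
def fk(x,q,joints=False):
    l,h0,L1,a,L2,b,d4,dt=x
    f=q[1]-q[2]; ph=f+q[3]
    r=L1*np.sin(q[1]+a)+L2*np.cos(f+b)+d4*np.cos(ph); z=h0+L1*np.cos(q[1]+a)-L2*np.sin(f+b)-d4*np.sin(ph)
    F=np.array([np.cos(q[0]),np.sin(q[0]),0]);Lf=np.array([-F[1],F[0],0]);Z=np.array([0,0,1.])
    tz=np.cos(q[4])*(np.cos(ph)*F-np.sin(ph)*Z)+np.sin(q[4])*Lf
    W=r*F+z*Z+l*Lf
    return W+dt*tz,tz,W
def fit(S):
    pri=np.array([.08,.2,.35,0,.3,0,.08,.3]); sg=np.array([.05,.2,.2,.5,.2,.5,.1,.1])
    g=lambda x:np.concatenate([np.concatenate([(fk(x,q)[0]-p)/.002 for q,p in S]),(x-pri)/sg])
    r=least_squares(g,pri); print(r.x.round(4),'res mm',np.abs(np.concatenate([(fk(r.x,q)[0]-p) for q,p in S])).max()*1000); return r.x
E
python3 - <<'E'
from fk import *
st(); s=get_state(); print(list(s['joint_pos'].round(5)),list(s['tcp_pos'].round(5)))
S.append((s['joint_pos'],s['tcp_pos'])); x=fit(S); print(fk(x,s['joint_pos']))
E
```

```text
q [-1.048 -0.142 -1.025  0.356  1.497  1.911] tcp [ 0.4697 -0.055   0.3113] 
z [ 0.876  0.477 -0.07 ] x [0.065 0.027 0.998] F [-0.2  0.5  0.4] t 4.15 gap 0.0856 grip 0.0
[np.float64(-1.04755), np.float64(-0.14205), np.float64(-1.02548), np.float64(0.35608), np.float64(1.49651), np.float64(1.9108)] [np.float64(0.46968), np.float64(-0.05497), np.float64(0.31131)]
[ 7.990e-02  2.333e-01  5.185e-01 -1.000e-04  4.132e-01 -1.350e-01
  1.406e-01  3.003e-01] res mm 0.16849377068695048
(array([ 0.4696937 , -0.05495614,  0.31133027]), array([ 0.87587619,  0.47740545, -0.07017785]), array([ 0.20667582, -0.19831678,  0.33240406]))
```

```bash
cat > ik.py <<'E'
from fk import *
X=np.array([.0799,.2333,.5185,-.0001,.4132,-.135,.1406,.3003])
LO=np.array([-2.76,-.86,-1.03,-2.2,-1.47,-3.14]);HI=np.array([2.76,1.69,1.26,2.34,1.5,3.14])
def FK(q):
    p,z,W=fk(X,q); ph=q[1]-q[2]+q[3]
    F=np.array([np.cos(q[0]),np.sin(q[0]),0]);Lf=np.array([-F[1],F[0],0]);fw=np.cos(ph)*F-np.array([0,0,np.sin(ph)])
    y=np.cos(q[4])*Lf-np.sin(q[4])*fw
    return p,np.stack([np.cross(y,z),y,z],1)@R.from_euler('z',q[5]).as_matrix(),W,W-X[6]*fw,fw
rng=np.random.default_rng(0)
def IK(p,M,n=12,mar=.03,seeds=()):
    best=[]
    g=lambda q:np.concatenate([(FK(q)[0]-p)*10,R.from_matrix(FK(q)[1].T@M).as_rotvec()])
    for k in range(n):
        q0=seeds[k] if k<len(seeds) else rng.uniform(LO+.1,HI-.1)
        if k>=len(seeds): q0[0]=rng.uniform(-1.6,1.2)
        r=least_squares(g,np.clip(q0,LO+mar+.001,HI-mar-.001),bounds=(LO+mar,HI-mar),max_nfev=60)
        if np.abs(r.fun).max()<2e-3 and not any(np.abs(r.x-b).max()<.05 for b in best): best.append(r.x)
    return best
E
cat > search.py <<'E'
from ik import *
cup=np.array([.474,-.045]); pan=np.array([.576,-.275])
def show(name,c,z,azs,ps,xups,n=10):
    for xu in xups:
      for p in ps:
        for az in azs:
            M=Rt(az,p,xu); P=np.array([*c,z])+.019*M[:,2]
            for q in IK(P,M,n,mar=.012):
                _,_,W,J4,_=FK(q); print(name,'xup' if xu else 'xdn',p,az,q.round(2),'W',W.round(2),'J4z',J4[2].round(2))
if __name__=='__main__':
    s=get_state(); print(np.abs(FK(s['joint_pos'])[1]-q2R(s['orientation'])).max())
    show('pick',cup,.085,range(0,76,15),[0],[True,False])
    show('place',pan,.09,range(-75,76,15),[0],[True,False],6)
E
time python3 search.py
```

```text
1.1102230246251565e-16
pick xup 0 45 [-0.94  1.04 -0.54  1.56  1.41 -0.  ] W [ 0.28 -0.24  0.08] J4z 0.08
pick xup 0 60 [-0.9   1.07 -0.34  1.73  1.2   0.  ] W [ 0.33 -0.29  0.09] J4z 0.09
pick xup 0 75 [-0.83  1.12 -0.14  1.88  1.01  0.  ] W [ 0.4  -0.32  0.09] J4z 0.09
place xup 0 45 [-1.03  1.21  0.17  2.1   1.33  0.  ] W [ 0.38 -0.47  0.09] J4z 0.09
place xup 0 60 [-0.99  1.32  0.46  2.29  1.1   0.  ] W [ 0.44 -0.52  0.09] J4z 0.09
place xdn 0 -75 [-0.17  1.05 -0.89 -1.93 -1.14 -0.  ] W [ 0.5  -0.    0.09] J4z 0.09
place xdn 0 15 [-1.03  1.08 -0.98 -2.06  1.29 -0.  ] W [ 0.3  -0.35  0.09] J4z 0.09
real	0m36.384s
user	0m36.629s
sys	0m0.190s
```

```bash
cat > jp.py <<'E'
from search import *
def rows(qs,g,start=None,step=.19,fac=.15):
    """cartesian rows following a joint path through qs (qs[0] = now)"""
    if start is None: s=get_state(); p,M=np.array(s['tcp_pos']),q2R(s['orientation'])
    else: p,M=start
    out=[]
    for a,b in zip(qs[:-1],qs[1:]):
        a,b=np.array(a),np.array(b)
        for n in range(1,60):
            ok=np.abs(b-a).max()/n<step
            for k in range(n):
                P0,M0=FK(a+(b-a)*k/n)[:2];P1,M1=FK(a+(b-a)*(k+1)/n)[:2]
                ok&=np.linalg.norm(P1-P0)<.055 and np.linalg.norm(R.from_matrix(M0.T@M1).as_rotvec())<fac+.025
            if ok:break
        for k in range(1,n+1):
            pk,Mk=FK(a+(b-a)*k/n)[:2]
            sh=np.round(1000*M.T@(pk-p),1); w=np.round(R.from_matrix(M.T@Mk).as_rotvec(),3)
            out.append([g,*map(float,sh),*map(float,w)]); p=p+M@sh/1000; M=M@R.from_rotvec(w).as_matrix()
    for i in range(0,len(out),8): print(json.dumps(sum(out[i:i+8],[])))
    return p,M
import json
def clear(qs,n=12):
    for a,b in zip(qs[:-1],qs[1:]):
        for k in range(n+1):
            q=np.array(a)+(np.array(b)-np.array(a))*k/n; P,M,W,J,_=FK(q); 
            if k%3==0: print('tcp',P.round(3),'W',W.round(3),'J4',J.round(3))
E
python3 - <<'E'
from jp import *
seed=np.array([-.94,1.04,-.54,1.56,1.41,0])
M=Rt(46,0,True); c=np.array([*cup,0])+.019*M[:,2]
M2=M@R.from_euler('z',-.012).as_matrix()
for z in(.07,.12,.19,.24):
    s=IK(c+[0,0,z],M2,1,.005,[seed]); print(z,s, FK(s[0])[2:4] if s else '')
    if z==.19:qh=s[0]
q0=get_state()['joint_pos']
mid=(q0+qh)/2; mid[4]=1.1
clear([q0,mid,qh]); print(mid)
rows([q0,mid,qh],1)
M=Rt(46,0,False); c=np.array([*pan,0])+.019*M[:,2]
for z in(.105,.2,.26):
    s=IK(c+[0,0,z],M@R.from_euler('z',-.014).as_matrix(),1,.003,[np.array([-1.03,1.21,.17,2.1,1.33,3.1])]); print(z,s, FK(s[0])[2:4] if s else '')
E
```

```text
0.07 [array([-0.9422104 ,  1.07430362, -0.5135679 ,  1.55372114,  1.3965308 ,
       -0.012     ])] (array([ 0.2785926 , -0.24735029,  0.07      ]), array([ 0.36126562, -0.36107597,  0.07      ]))
0.12 [array([-0.9422104 ,  0.97093679, -0.54855563,  1.62210023,  1.3965308 ,
       -0.012     ])] (array([ 0.2785926 , -0.24735029,  0.12      ]), array([ 0.36126562, -0.36107597,  0.12      ]))
0.19 [array([-0.9422104 ,  0.82684683, -0.57667228,  1.73807354,  1.3965308 ,
       -0.012     ])] (array([ 0.2785926 , -0.24735029,  0.19      ]), array([ 0.36126562, -0.36107597,  0.19      ]))
0.24 [array([-0.9422104 ,  0.72648974, -0.58140198,  1.83370093,  1.3965308 ,
       -0.012     ])] (array([ 0.2785926 , -0.24735029,  0.24      ]), array([ 0.36126562, -0.36107597,  0.24      ]))
tcp [ 0.47  -0.055  0.311] W [ 0.207 -0.198  0.332] J4 [ 0.184 -0.159  0.465]
tcp [ 0.472 -0.058  0.26 ] W [ 0.215 -0.205  0.311] J4 [ 0.208 -0.194  0.451]
tcp [ 0.463 -0.049  0.212] W [ 0.222 -0.21   0.292] J4 [ 0.233 -0.227  0.431]
tcp [ 0.445 -0.031  0.173] W [ 0.23  -0.214  0.274] J4 [ 0.258 -0.259  0.405]

[... 939 characters left out ...]
, -0.019, 0.062, -0.009, 1, 3.0, 18.8, 1.1, -0.031, 0.049, -0.007, 1, -2.7, 21.9, 1.0, -0.038, 0.034, -0.005]
0.105 [array([-1.02895453,  1.19564059,  0.18114798,  2.12710004,  1.30978667,
        3.12759265])] (array([ 0.3805926 , -0.47735029,  0.105     ]), array([ 0.45310211, -0.59781078,  0.105     ]))
0.2 [array([-1.02895453,  1.05442304,  0.14367352,  2.23084313,  1.30978667,
        3.12759265])] (array([ 0.3805926 , -0.47735029,  0.2       ]), array([ 0.45310211, -0.59781078,  0.2       ]))
0.26 [array([-1.02895453,  0.9736271 ,  0.14271241,  2.31067797,  1.30978667,
        3.12759265])] (array([ 0.3805926 , -0.47735029,  0.26      ]), array([ 0.45310211, -0.59781078,  0.26      ]))
```

```bash
python3 - <<'E'
from jp import *
q0=get_state()['joint_pos']
qh=np.array([-0.9422104 ,  0.72648974, -0.58140198,  1.83370093,  1.3965308 ,-0.012])
mid=(q0+qh)/2; mid[4]=1.15; mid[1]-=.15; mid[3]+=.15
clear([q0,mid,qh]); rows([q0,mid,qh],1)
E
```

```text
tcp [ 0.47  -0.055  0.311] W [ 0.207 -0.198  0.332] J4 [ 0.184 -0.159  0.465]
tcp [ 0.466 -0.048  0.277] W [ 0.209 -0.195  0.325] J4 [ 0.202 -0.184  0.465]
tcp [ 0.454 -0.031  0.249] W [ 0.211 -0.192  0.322] J4 [ 0.222 -0.209  0.461]
tcp [ 0.434 -0.006  0.234] W [ 0.214 -0.189  0.325] J4 [ 0.242 -0.233  0.455]
tcp [0.409 0.021 0.233] W [ 0.218 -0.188  0.333] J4 [ 0.262 -0.257  0.447]
tcp [0.409 0.021 0.233] W [ 0.218 -0.188  0.333] J4 [ 0.262 -0.257  0.447]
tcp [0.421 0.02  0.245] W [ 0.232 -0.203  0.314] J4 [ 0.291 -0.291  0.406]
tcp [0.439 0.009 0.253] W [ 0.247 -0.218  0.293] J4 [ 0.318 -0.321  0.358]
tcp [ 0.461 -0.009  0.252] W [ 0.262 -0.233  0.269] J4 [ 0.341 -0.344  0.302]
tcp [ 0.487 -0.031  0.24 ] W [ 0.279 -0.247  0.24 ] J4 [ 0.361 -0.361  0.24 ]
[1, -23.5, -3.7, 2.2, 0.01, -0.06, -0.003, 1, -21.1, -9.8, 2.2, 0.028, -0.06, -0.005, 1, -17.3, -15.2, 1.8, 0.046, -0.055, -0.008, 1, -12.2, -19.7, 1.1, 0.063, -0.047, -0.01, 1, -6.4, -23.1, 0.1, 0.078, -0.034, -0.013, 1, 0.3, -25.2, -1.0, 0.09, -0.019, -0.016, 1, 10.2, 5.0, 2.3, 0.029, 0.071, -0.017, 1, 8.3, 9.9, 1.6, 0.014, 0.069, -0.014]
[1, 5.1, 14.5, 1.2, -0.0, 0.063, -0.011, 1, 0.9, 18.3, 0.7, -0.013, 0.056, -0.009, 1, -4.0, 21.4, 0.6, -0.023, 0.045, -0.006, 1, -9.9, 23.3, 0.5, -0.03, 0.034, -0.005]
```

>>> arm_command(
  moves=[1,-23.5,-3.7,2.2,0.01,-0.06,-0.003,1,-21.1,-9.8,2.2,0.028,-0.06,-0.005,1,-17.3,-15.2,1.8,0.046,-0.055,-0.008,1,-12.2,-19.7,1.1,0.063,-0.047,-0.01,1,-6.4,-23.1,0.1,0.078,-0.034,-0.013,1,0.3,-25.2,-1.0,0.09,-0.019,-0.016],
)

```text
clock: 4.9
tcp_pos: [0.4075, 0.0224, 0.2352]
orientation: [-0.243, 0.753, 0.317, 0.523]
wrist_force: [0.4, 0.2, -0.5]
finger_gap: 0.0855
grip_force: 0.0
```

```bash
python3 - <<'E'
from jp import *
st()
q0=get_state()['joint_pos']; print(R.from_matrix(FK(q0)[1]).as_rotvec(), FK(q0)[0])
qh=np.array([-0.9422104 ,  0.72648974, -0.58140198,  1.83370093,  1.3965308 ,-0.012])
mid=(q0+qh)/2; mid[4]=1.1
clear([q0,mid,qh],6); rows([q0,mid,qh],1)
E
```

```text
q [-0.994  0.133 -0.804  1.252  1.148  0.944] tcp [0.4075 0.0224 0.2352] 
z [ 0.635  0.697 -0.334] x [0.251 0.223 0.942] F [ 0.4  0.2 -0.5] t 4.9 gap 0.0855 grip 0.0
[-2.05795279 -0.86539883 -1.43078438] [0.40738119 0.02261162 0.23528173]
tcp [0.407 0.023 0.235] W [ 0.217 -0.187  0.336] J4 [ 0.261 -0.255  0.45 ]
tcp [0.402 0.03  0.232] W [ 0.231 -0.202  0.317] J4 [ 0.29  -0.29   0.409]
tcp [0.398 0.034 0.233] W [ 0.246 -0.217  0.295] J4 [ 0.317 -0.32   0.36 ]
tcp [0.398 0.034 0.233] W [ 0.246 -0.217  0.295] J4 [ 0.317 -0.32   0.36 ]
tcp [0.441 0.007 0.247] W [ 0.262 -0.233  0.27 ] J4 [ 0.341 -0.344  0.303]
tcp [ 0.487 -0.031  0.24 ] W [ 0.279 -0.247  0.24 ] J4 [ 0.361 -0.361  0.24 ]
[1, -2.3, -6.7, 2.2, 0.069, 0.03, -0.018, 1, -0.4, -4.9, 1.4, 0.065, 0.042, -0.018, 1, 1.0, -2.9, 0.4, 0.059, 0.052, -0.02, 1, 12.9, 32.1, -1.8, -0.059, 0.097, -0.015, 1, 3.1, 37.5, -1.7, -0.076, 0.071, -0.01, 1, -8.0, 40.6, -1.3, -0.087, 0.042, -0.004]
```

>>> arm_command(
  moves=[1,-2.3,-6.7,2.2,0.069,0.03,-0.018,1,-0.4,-4.9,1.4,0.065,0.042,-0.018,1,1.0,-2.9,0.4,0.059,0.052,-0.02,1,12.9,32.1,-1.8,-0.059,0.097,-0.015,1,3.1,37.5,-1.7,-0.076,0.071,-0.01,1,-8.0,40.6,-1.3,-0.087,0.042,-0.004,1,0,0,0,0,0,0],
)

```text
clock: 5.78
tcp_pos: [0.4885, -0.0335, 0.2383]
orientation: [-0.273, 0.65, 0.277, 0.653]
wrist_force: [0.0, 1.0, 0.3]
finger_gap: 0.0855
grip_force: 0.0
```

```bash
python3 - <<'E'
from jp import *
st()
im,P=cloud('side'); 
im2,P2=cloud('wrist'); cv2.imwrite('pics/m1.png',np.hstack([cv2.resize(im,None,fx=.78,fy=.78),cv2.resize(im2,None,fx=.78,fy=.78)]))
for nm,Q in(('w',P2),('s',P)):
    m=(np.hypot(Q[...,0]-.474,Q[...,1]+.045)<.045)&(Q[...,2]>.134)&(Q[...,2]<.148); q=Q[m]
    print(nm,m.sum(),q.min(0) if len(q) else '',q.max(0) if len(q) else '',cv2.minEnclosingCircle(q[:,:2].astype(np.float32)) if len(q) else '')
E
```

```text
q [-0.943  0.734 -0.579  1.839  1.399 -0.017] tcp [ 0.4885 -0.0335  0.2383] 
z [0.697 0.717 0.002] x [-0.007  0.004  1.   ] F [0.  1.  0.3] t 5.78 gap 0.0855 grip 0.0
w 0   
s 746 [ 0.44453317 -0.07259017  0.13400136] [ 0.50419952 -0.01301736  0.14241475] ((0.47399792075157166, -0.042902082204818726), 0.03087014891207218)
```

View pics/m1.png

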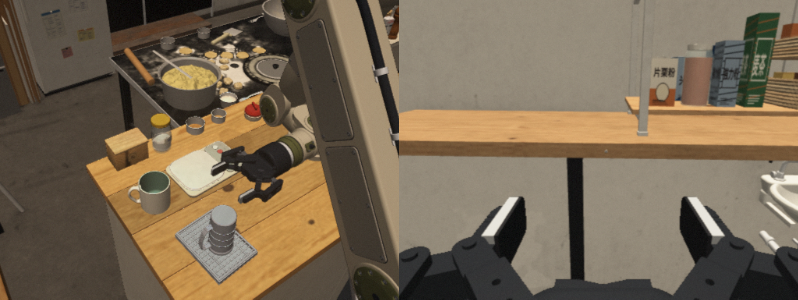

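```bash
python3 - <<'E'
from jp import *
M=Rt(46,0,True)@R.from_euler('z',-.012).as_matrix(); z=M[:,2]; c=np.array([.474,-.044,0])+.025*z
a=plan(c+[0,0,.17],M,n=3); print(); plan(c+[0,0,.07],M,n=4,start=a)
E
```

```text
[1, -23.1, -0.9, 2.5, 0.001, -0.0, -0.0, 1, -23.1, -1.0, 2.5, 0.001, -0.001, -0.001, 1, -23.1, -1.0, 2.5, 0.001, 0.0, -0.0]

[1, -25.0, -0.3, 0.0, -0.0, 0.0, -0.0, 1, -25.0, -0.3, 0.0, -0.0, 0.0, -0.0, 1, -25.0, -0.3, 0.0, -0.0, 0.0, -0.0, 1, -25.0, -0.3, 0.0, -0.0, 0.0, -0.0]
```

>>> arm_command(
  moves=[1,-23.1,-1,2.5,0.001,0,0,1,-23.1,-1.0,2.5,0.001,-0.001,-0.001,1,-23.1,-1.0,2.5,0.001,0.0,0,1,0,0,0,0,0,0],
)

```text
clock: 6.38
tcp_pos: [0.4913, -0.0266, 0.1699]
orientation: [-0.272, 0.649, 0.28, 0.653]
wrist_force: [-0.4, -0.4, 0.2]
finger_gap: 0.0856
grip_force: 0.0
```

```bash
python3 - <<'E'
from jp import *
st()
M=Rt(46,0,True)@R.from_euler('z',-.012).as_matrix(); z=M[:,2]; c=np.array([.474,-.044,0])+.025*z
plan(c+[0,0,.07],M,n=4)
E
```

```text
q [-0.926  0.866 -0.574  1.701  1.415 -0.012] tcp [ 0.4913 -0.0266  0.1699] 
z [ 0.696  0.718 -0.   ] x [-0.009  0.009  1.   ] F [-0.4 -0.4  0.2] t 6.38 gap 0.0856 grip 0.0
[1, -25.0, -0.4, 0.1, 0.0, 0.0, 0.0, 1, -25.0, -0.4, 0.2, 0.001, 0.0, 0.0, 1, -25.0, -0.4, 0.1, 0.0, 0.0, 0.001, 1, -24.9, -0.4, 0.1, 0.001, 0.0, -0.0]
```

>>> arm_command(
  moves=[1,-25,-0.3,0.1,0,0,0,1,-25,-0.3,0.1,0,0,0,1,-25,-0.3,0.1,0,0,0,1,-25,-0.3,0.1,0,0,0,1,0,0,0,0,0,0],
)

```text
clock: 7.0
tcp_pos: [0.4919, -0.0272, 0.0698]
orientation: [-0.271, 0.65, 0.279, 0.653]
wrist_force: [-0.4, 0.5, -0.1]
finger_gap: 0.0854
grip_force: 0.0
```

```bash
python3 - <<'E'
from jp import *
st()
im2,P2=cloud('wrist'); im,P=cloud('top'); cv2.imwrite('pics/m2.png',np.hstack([cv2.resize(im[150:310,70:270],None,fx=1.875,fy=1.875),cv2.resize(im2,None,fx=.78,fy=.78)]))
E
```

```text
q [-0.926  1.074 -0.515  1.553  1.416 -0.012] tcp [ 0.4919 -0.0272  0.0698] 
z [0.697 0.717 0.   ] x [-0.008  0.008  1.   ] F [-0.4  0.5 -0.1] t 7.0 gap 0.0854 grip 0.0
```

View pics/m2.png

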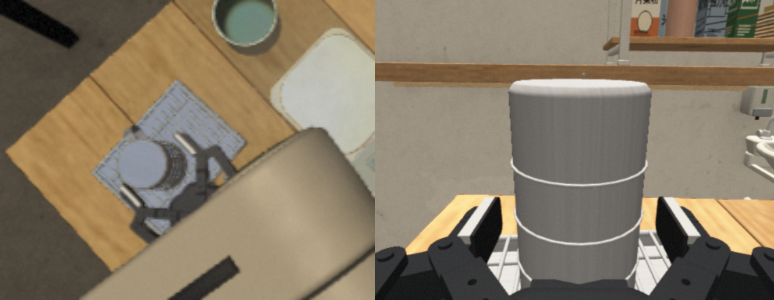

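>>> arm_command(
  moves=[-1,0,0,0,0,0,0,-1,0,0,0,0,0,0,-1,0,0,0,0,0,0,-1,0,0,0,0,0,0,-1,0,0,0,0,0,0],
  newtons=40,
)

```text
clock: 7.72
tcp_pos: [0.4918, -0.0274, 0.0701]
orientation: [-0.271, 0.65, 0.278, 0.653]
wrist_force: [-0.5, -2.3, 8.3]
finger_gap: 0.0609
grip_force: 42.5
```

```bash
python3 - <<'E'
from jp import *
st()
E
```

```text
q [-0.926  1.074 -0.515  1.554  1.417 -0.013] tcp [ 0.4918 -0.0274  0.0701] 
z [0.698 0.716 0.   ] x [-0.008  0.007  1.   ] F [-0.5 -2.3  8.3] t 7.72 gap 0.0609 grip 42.458694856613874
```

>>> arm_command(
  moves=[-1,10,0,0,0,0,0,-1,20,0,0,0,0,0,-1,30,0,0,0,0,0,-1,35,0,0,0,0,0,-1,35,0,0,0,0,0,-1,20,0,0,0,0,0,-1,0,0,0,0,0,0],
)

```text
clock: 8.6
tcp_pos: [0.4904, -0.0258, 0.2202]
orientation: [-0.27, 0.65, 0.28, 0.653]
wrist_force: [-1.3, 0.7, -2.2]
finger_gap: 0.0609
grip_force: 43.0
```

```bash
python3 - <<'E'
from jp import *
st()
im,P=cloud('side'); im2,P2=cloud('wrist'); np.save('s3.npy',P);np.save('w3.npy',P2)
cv2.imwrite('pics/m3.png',np.hstack([cv2.resize(im,None,fx=.78,fy=.78),cv2.resize(im2,None,fx=.78,fy=.78)]))
q=P2[(np.abs(P2[...,0]-.475)<.06)&(np.abs(P2[...,1]+.045)<.06)&(P2[...,2]>.24)]
print(len(q),q.max(0) if len(q) else '')
s=get_state(); print(s['ft_torque'])
q0=s['joint_pos']
M=Rt(46,0,False)@R.from_euler('z',-.014).as_matrix(); c=np.array([*pan,.22])+.025*M[:,2]
qp=IK(c,M,1,.003,[np.array([-1.03,1.05,.14,2.2,1.33,3.1])])[0]; print(qp)
clear([q0,qp],12); rows([q0,qp],-1)
E
```

```text
q [-0.927  0.763 -0.588  1.789  1.416 -0.013] tcp [ 0.4904 -0.0258  0.2202] 
z [ 0.697  0.717 -0.   ] x [-0.01  0.01  1.  ] F [-1.3  0.7 -2.2] t 8.6 gap 0.0609 grip 42.97332605347037
29052 [ 0.50015305 -0.01727462  0.28859105]
[-0.97782501  0.93946777  0.02563567]
[-1.01935889  1.02560006  0.13868659  2.25467918  1.31938231  3.12759265]
tcp [ 0.49  -0.026  0.219] W [ 0.281 -0.241  0.219] J4 [ 0.365 -0.353  0.219]
tcp [ 0.524 -0.087  0.214] W [ 0.315 -0.302  0.214] J4 [ 0.396 -0.417  0.214]
tcp [ 0.552 -0.146  0.213] W [ 0.343 -0.362  0.213] J4 [ 0.422 -0.478  0.213]
tcp [ 0.575 -0.203  0.215] W [ 0.367 -0.419  0.215] J4 [ 0.443 -0.537  0.215]
tcp [ 0.593 -0.257  0.22 ] W [ 0.385 -0.473  0.22 ] J4 [ 0.458 -0.593  0.22 ]
[-1, -1.3, 15.0, -4.3, 0.0, -0.0, 0.174, -1, 1.2, 15.0, -4.5, 0.0, -0.0, 0.175, -1, 3.9, 14.3, -4.6, 0.001, -0.0, 0.174, -1, 6.4, 13.1, -4.7, -0.0, -0.0, 0.175, -1, 8.5, 11.5, -4.9, -0.0, -0.0, 0.174, -1, 10.3, 9.6, -4.9, -0.0, -0.001, 0.175, -1, 11.7, 7.3, -5.1, 0.0, 0.0, 0.174, -1, 12.7, 5.0, -5.2, 0.0, 0.0, 0.175]
[-1, 13.0, 2.5, -5.2, 0.0, -0.0, 0.174, -1, 13.0, -0.0, -5.4, 0.0, -0.0, 0.175, -1, 12.5, -2.4, -5.4, -0.0, -0.001, 0.174, -1, 11.6, -4.6, -5.5, -0.0, 0.0, 0.174, -1, 10.3, -6.5, -5.6, -0.0, -0.0, 0.175, -1, 8.7, -8.1, -5.7, -0.0, -0.0, 0.174, -1, 6.8, -9.3, -5.7, -0.001, -0.0, 0.175, -1, 4.8, -10.2, -5.8, 0.0, -0.0, 0.174]
[-1, 2.7, -10.6, -5.8, -0.0, -0.001, 0.175, -1, 0.7, -10.7, -5.9, -0.0, 0.0, 0.174]
```

View pics/m3.png

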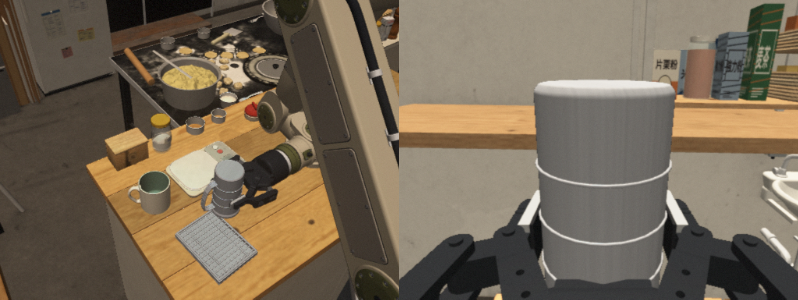

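>>> arm_command(
  moves=[-1,-1.3,15.0,-4.3,0.0,0,0.174,-1,1.2,15.0,-4.5,0.0,0,0.175,-1,3.9,14.3,-4.6,0.001,0,0.174,-1,6.4,13.1,-4.7,0,0,0.175,-1,8.5,11.5,-4.9,0,0,0.174,-1,10.3,9.6,-4.9,0,-0.001,0.175,-1,11.7,7.3,-5.1,0.0,0.0,0.174,-1,12.7,5.0,-5.2,0.0,0.0,0.175],
  newtons=50,
)

```text
clock: 9.7
tcp_pos: [0.5465, -0.1339, 0.2115]
orientation: [-0.629, 0.676, -0.206, 0.323]
wrist_force: [-0.4, 0.2, -1.8]
finger_gap: 0.0603
grip_force: 54.2
```

>>> arm_command(
  moves=[-1,13.0,2.5,-5.2,0.0,0,0.174,-1,13.0,0,-5.4,0.0,0,0.175,-1,12.5,-2.4,-5.4,0,-0.001,0.174,-1,11.6,-4.6,-5.5,0,0.0,0.174,-1,10.3,-6.5,-5.6,0,0,0.175,-1,8.7,-8.1,-5.7,0,0,0.174,-1,6.8,-9.3,-5.7,-0.001,0,0.175,-1,4.8,-10.2,-5.8,0.0,0,0.174],
)

```text
clock: 10.7
tcp_pos: [0.5861, -0.234, 0.2155]
orientation: [0.69, -0.386, 0.592, 0.157]
wrist_force: [-0.2, -0.8, -2.7]
finger_gap: 0.0607
grip_force: 54.2
```

```bash
python3 - <<'E'
from jp import *
st()
q0=get_state()['joint_pos']
M=Rt(46,0,False)@R.from_euler('z',-.014).as_matrix(); c=np.array([*pan,.22])+.025*M[:,2]
plan(c,M,g=-1,n=4)
E
```

```text
q [-1.009  0.999  0.058  2.201  1.33   2.787] tcp [ 0.5861 -0.234   0.2155] 
z [0.695 0.719 0.   ] x [ 0.249 -0.241 -0.938] F [-0.2 -0.8 -2.7] t 10.7 gap 0.0607 grip 54.16005117818713
[-1, 0.8, -5.4, -2.9, -0.0, 0.0, 0.085, -1, 0.3, -5.4, -2.9, -0.0, 0.0, 0.085, -1, -0.1, -5.4, -2.8, -0.0, 0.0, 0.085, -1, -0.6, -5.4, -2.9, -0.001, 0.0, 0.085]
```

>>> arm_command(
  moves=[-1,0.8,-5.4,-2.9,0,0.0,0.085,-1,0.3,-5.4,-2.9,0,0.0,0.085,-1,-0.1,-5.4,-2.8,0,0.0,0.085,-1,-0.6,-5.4,-2.9,-0.001,0.0,0.085,-1,0,0,0,0,0,0,-1,0,0,0,0,0,0],
)

```text
clock: 11.45
tcp_pos: [0.5932, -0.2565, 0.2209]
orientation: [0.654, -0.284, 0.648, 0.269]
wrist_force: [-0.1, -0.0, -2.3]
finger_gap: 0.0609
grip_force: 54.1
```

```bash
python3 - <<'E'
from jp import *
st()
im,P=cloud('side'); imt,Pt=cloud('top'); im2,P2=cloud('wrist')
cv2.imwrite('pics/m4.png',np.hstack([cv2.resize(im[90:320,100:400],None,fx=1.3,fy=1.3),cv2.resize(imt[80:310,150:450],None,fx=1.3,fy=1.3)]))
s=get_state(); g=s['tcp_pos']-.025*q2R(s['orientation'])[:,2]; print('expected axis',g)
for n,Q in(('top',Pt),('side',P),('wr',P2)):
    d=np.hypot(Q[...,0]-g[0],Q[...,1]-g[1])
    rim=Q[(d<.045)&(Q[...,2]>.255)]; 
    print(n,len(rim), rim[:,2].max() if len(rim) else '', cv2.minEnclosingCircle(rim[:,:2].astype(np.float32)) if len(rim) else '')
    low=Q[(d<.045)&(Q[...,2]>.1)&(Q[...,2]<.16)]; print('  lowest',np.percentile(low[:,2],[0,2]) if len(low) else '')
E
```

```text
q [-1.019  1.023  0.136  2.255  1.319  3.12 ] tcp [ 0.5932 -0.2565  0.2209] 
z [0.694 0.72  0.   ] x [ 0.016 -0.015 -1.   ] F [-0.1 -0.  -2.3] t 11.45 gap 0.0609 grip 54.11352586001158
expected axis [ 0.57592939 -0.27447539  0.22165733]
top 273 0.2741929665210897 ((0.5780074596405029, -0.26835691928863525), 0.03812525421380997)
  lowest [0.15079817 0.15155461]
side 445 0.2723527684751158 ((0.5817196369171143, -0.27083268761634827), 0.03855189308524132)
  lowest [0.15044082 0.150965  ]
wr 0  
  lowest [0.15054305 0.15070609]
```

View pics/m4.png

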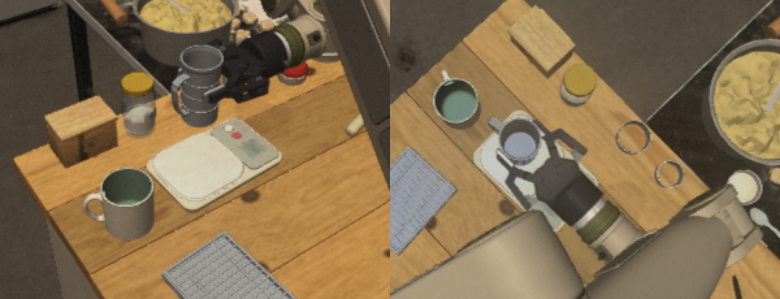

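```bash
python3 - <<'E'
from jp import *
im,P=cloud('side'); imt,Pt=cloud('top')
for n,Q,pc in(('top',Pt,(.5757,-.2763)),('side',P,(.5757,-.2730))):
    d=np.hypot(Q[...,0]-.576,Q[...,1]+.2745)
    r=Q[(d<.06)&(Q[...,2]>.262)&(Q[...,2]<.28)][:,:2]
    f=least_squares(lambda c:np.hypot(r[:,0]-c[0],r[:,1]-c[1])-.0316,[.576,-.2745],loss='soft_l1',f_scale=.001)
    print(n,len(r),f.x.round(4),'off vs pan',(f.x-pc).round(4), np.abs(f.fun).mean())
    w=Q[(d<.045)&(Q[...,2]>.16)&(Q[...,2]<.255)][:,:2]
    f=least_squares(lambda c:np.hypot(w[:,0]-c[0],w[:,1]-c[1])-.0308,[.576,-.2745],loss='soft_l1',f_scale=.001)
    print('  wall',len(w),f.x.round(4))
E
```

```text
top 228 [ 0.5752 -0.2733] off vs pan [-0.0005  0.003 ] 0.0012420951313588016
  wall 516 [ 0.5729 -0.2731]
side 302 [ 0.576  -0.2713] off vs pan [0.0003 0.0017] 0.0012890386034120113
  wall 1309 [ 0.5756 -0.2725]
```

>>> arm_command(
  moves=[-1,20,-1.5,-1.6,0,0,0.003,-1,25,0,0,0,0,0,-1,25,0,0,0,0,0,-1,20,0,0,0,0,0,-1,14,0,0,0,0,0,-1,4,0,0,0,0,0,-1,0,0,0,0,0,0],
)

```text
clock: 12.58
tcp_pos: [0.5949, -0.2605, 0.1141]
orientation: [0.653, -0.283, 0.648, 0.27]
wrist_force: [-0.4, -0.4, -1.3]
finger_gap: 0.0607
grip_force: 54.1
```

>>> arm_command(
  moves=[-1,1.5,0,0,0,0,0,-1,1.5,0,0,0,0,0,-1,1,0,0,0,0,0,-1,0,0,0,0,0,0],
)

```text
clock: 13.08
tcp_pos: [0.5949, -0.2605, 0.1102]
orientation: [0.653, -0.283, 0.648, 0.27]
wrist_force: [-0.7, -0.3, -2.4]
finger_gap: 0.0602
grip_force: 54.1
```

```bash
python3 - <<'E'
from jp import *
st()
im,P=cloud('side'); imt,Pt=cloud('top')
for n,Q in(('top',Pt),('side',P)):
    d=np.hypot(Q[...,0]-.576,Q[...,1]+.2755); m=(d<.04)&(Q[...,2]>.135); q=Q[m]; print(n,np.percentile(q[:,2],[50,90,98]))
E
```

```text
q [-1.02   1.19   0.188  2.138  1.318  3.124] tcp [ 0.5949 -0.2605  0.1102] 
z [ 0.694  0.72  -0.   ] x [ 0.014 -0.014 -1.   ] F [-0.7 -0.3 -2.4] t 13.07 gap 0.0602 grip 54.108314886689186
top [0.15507526 0.16070507 0.16240022]
side [0.14974663 0.15893123 0.16050817]
```

>>> arm_command(
  moves=[-1,1.5,0,0,0,0,0,-1,1,0,0,0,0,0,-1,1,0,0,0,0,0,-1,0.5,0,0,0,0,0,-1,0,0,0,0,0,0],
)

```text
clock: 13.8
tcp_pos: [0.5949, -0.2606, 0.106]
orientation: [0.653, -0.283, 0.648, 0.27]
wrist_force: [0.5, -0.3, -1.2]
finger_gap: 0.0606
grip_force: 54.1
```

>>> arm_command(
  moves=[-1,0.5,0,0,0,0,0,-1,0.5,0,0,0,0,0,-1,0,0,0,0,0,0],
)

```text
clock: 14.18
tcp_pos: [0.5949, -0.2606, 0.1052]
orientation: [0.653, -0.283, 0.648, 0.27]
wrist_force: [-0.3, -0.6, -1.7]
finger_gap: 0.0604
grip_force: 54.1
```

>>> arm_command(
  moves=[-1,0.5,0,0,0,0,0,-1,0.5,0,0,0,0,0,-1,0,0,0,0,0,0],
)

```text
clock: 14.55
tcp_pos: [0.595, -0.2607, 0.105]
orientation: [0.653, -0.282, 0.648, 0.271]
wrist_force: [-0.7, 0.2, 5.9]
finger_gap: 0.0603
grip_force: 54.2
```

>>> arm_command(
  moves=[-1,0.5,0,0,0,0,0,-1,0,0,0,0,0,0],
)

```text
clock: 14.8
tcp_pos: [0.595, -0.2608, 0.105]
orientation: [0.653, -0.282, 0.648, 0.271]
wrist_force: [-0.4, 0.3, 7.8]
finger_gap: 0.0608
grip_force: 54.3
```

>>> arm_command(
  moves=[-1,-0.5,0,0,0,0,0,-1,0,0,0,0,0,0,0.55,0,0,0,0,0,0,0.6,0,0,0,0,0,0,0.8,0,0,0,0,0,0,1,0,0,0,0,0,0,1,0,0,0,0,0,0,1,0,0,0,0,0,0],
)

```text
clock: 15.8
tcp_pos: [0.5949, -0.2606, 0.104]
orientation: [0.653, -0.283, 0.648, 0.27]
wrist_force: [-0.5, 0.5, 0.4]
finger_gap: 0.0857
grip_force: 0.0
```

```bash
python3 - <<'E'
from jp import *
st()
im2,P2=cloud('wrist'); im,P=cloud('side')
cv2.imwrite('pics/m5.png',np.hstack([cv2.resize(im[90:320,100:400],None,fx=1.3,fy=1.3),cv2.resize(im2,None,fx=.78,fy=.78)[:299,:390]]))
E
```

```text
q [-1.02   1.2    0.192  2.132  1.318  3.124] tcp [ 0.5949 -0.2606  0.104 ] 
z [ 0.694  0.72  -0.   ] x [ 0.013 -0.013 -1.   ] F [-0.5  0.5  0.4] t 15.8 gap 0.0857 grip 0.0
```

View pics/m5.png

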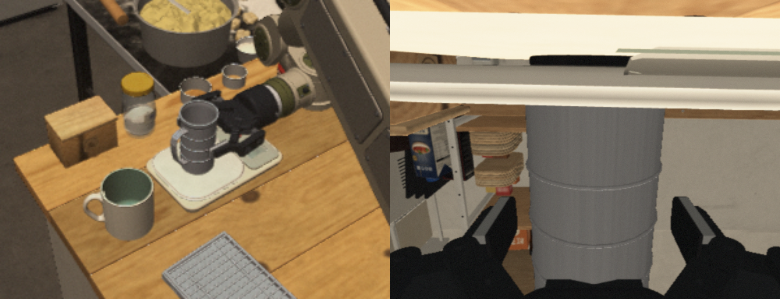

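```bash
python3 - <<'E'
from jp import *
s=get_state(); q0=s['joint_pos']; p=s['tcp_pos']; M=q2R(s['orientation'])
for d in(.03,.06,.09,.12):
    r=IK(p-d*M[:,2],M,1,.003,[q0]); print(d,r,FK(r[0])[2:4] if r else '')
ys=np.array([np.cos(np.radians(48.1)),np.sin(np.radians(48.1)),0]); z=np.array([0,0,-1.])
for sg in(1,-1):
    y=sg*ys; Mt=np.stack([np.cross(y,z),y,z],1)
    for q in IK(np.array([.518,-.370,.15]),Mt,20,.02): print('tare',sg,q.round(3))
E
```

```text
0.03 [array([-1.06745116,  1.20663288,  0.20964638,  2.14337139,  1.27085098,
        3.12367152])] (array([ 0.36560085, -0.49829494,  0.10417235]), array([ 0.43342041, -0.62145678,  0.10434595]))
0.06 [array([-1.11365529,  1.21452725,  0.2316241 ,  2.15761417,  1.22464688,
        3.12350343])] (array([ 0.34477058, -0.51988428,  0.10418329]), array([ 0.4068292 , -0.64604712,  0.10433448]))
0.09 [array([-1.1586296 ,  1.22455475,  0.25931301,  2.17539391,  1.1796726 ,
        3.12337661])] (array([ 0.3239403 , -0.54147361,  0.10419424]), array([ 0.38026401, -0.67029901,  0.10432879]))
0.12 [array([-1.20223758,  1.23684448,  0.29289684,  2.19677877,  1.13606464,
        3.12327755])] (array([ 0.30311002, -0.56306295,  0.10420518]), array([ 0.35376415, -0.69422127,  0.10432697]))
tare 1 [-0.746  0.464  0.07   1.176  0.    -0.015]
```

```bash
python3 - <<'E'
from jp import *
for n in('top','side'):
    P=np.load(n+'.npy'); im=cv2.imread(n+'_raw.png').astype(int)
    m=(im[...,2]-im[...,1]>70)&(np.hypot(P[...,0]-.43,P[...,1]+.61)<.12)
    q=P[m]; print(n,len(q),q.min(0),q.max(0),np.median(q,0))
E
```

```text
top 387 [ 0.40376887 -0.63691155  0.03050436] [ 0.45731488 -0.57985194  0.05968587] [ 0.43102065 -0.60576979  0.04292178]
side 261 [ 0.40245793 -0.68027873 -0.00491815] [ 0.46103089 -0.57510567  0.05654799] [ 0.43121588 -0.59460616  0.03969128]
```

```bash
python3 - <<'E'
from jp import *
s=get_state(); M=q2R(s['orientation']); p=s['tcp_pos']
plan(p+[0,0,.12],M,n=7)
im,P=cloud('wrist'); c=(P-p)@M  # tool coords
m=(np.abs(c[...,0])<.03)&(c[...,2]>-.065)&(c[...,2]<-.03)&(np.abs(c[...,1])<.036); print('cup y range',np.nanpercentile(c[m][:,1],[1,99]), c[m][:,2].min())
E
```

```text
[1, -17.1, -0.3, -0.0, 0.0, 0.0, 0.0, 1, -17.2, -0.4, -0.0, 0.0, 0.0, 0.0, 1, -17.1, -0.3, -0.0, 0.0, 0.0, 0.0, 1, -17.2, -0.3, -0.0, 0.0, 0.0, 0.0, 1, -17.1, -0.3, -0.0, 0.0, 0.0, 0.0, 1, -17.1, -0.4, -0.0, 0.0, 0.0, 0.0, 1, -17.2, -0.3, -0.0, 0.0, 0.0, 0.0]
cup y range [-0.02943151  0.02674219] -0.05755736600798988
```

>>> arm_command(
  moves=[1,-8,-0.2,0,0,0,0,1,-17,-0.3,0,0,0,0,1,-17,-0.3,0,0,0,0,1,-17,-0.3,0,0,0,0,1,-17,-0.3,0,0,0,0,1,-17,-0.3,0,0,0,0,1,-17,-0.3,0,0,0,0,1,-10,-0.2,0,0,0,0],
)

```text
clock: 16.95
tcp_pos: [0.5949, -0.2606, 0.2254]
orientation: [0.653, -0.283, 0.648, 0.27]
wrist_force: [-0.5, 0.4, 0.2]
finger_gap: 0.0852
grip_force: 0.0
```

```bash
python3 - <<'E'
from jp import *
st(); s=get_state(); q0=s['joint_pos']; M=q2R(s['orientation']); p=s['tcp_pos']
im,P=cloud('side'); imt,Pt=cloud('top')
cv2.imwrite('pics/m6.png',np.hstack([cv2.resize(im[90:320,100:400],None,fx=1.3,fy=1.3),cv2.resize(imt[80:310,150:450],None,fx=1.3,fy=1.3)]))
qt=np.array([-.746,.464,.07,1.176,0,-.015])
ys=np.array([np.cos(np.radians(48.1)),np.sin(np.radians(48.1)),0]); z=np.array([0,0,-1.])
Mt=np.stack([np.cross(ys,z),ys,z],1)
qt=IK(np.array([.515,-.368,.26]),Mt,1,.01,[qt])[0]; print(qt)
m1=q0+.3*(qt-q0); m1[1]-=.25
for a,b in((q0,m1),(m1,qt)): clear([a,b],12); print()
rows([q0,m1,qt],1)
E
```

```text
q [-1.02   1.023  0.152  2.268  1.318  3.124] tcp [ 0.5949 -0.2606  0.2254] 
z [ 0.694  0.72  -0.001] x [ 0.014 -0.014 -1.   ] F [-0.5  0.4  0.2] t 16.95 gap 0.0852 grip 0.0
[-7.47001427e-01  4.27090387e-01  2.81569559e-01  1.42527550e+00
  1.18796389e-14 -1.57084704e-02]
tcp [ 0.595 -0.26   0.226] W [ 0.386 -0.476  0.226] J4 [ 0.46  -0.596  0.226]
tcp [ 0.579 -0.231  0.265] W [ 0.397 -0.469  0.284] J4 [ 0.471 -0.586  0.31 ]
tcp [ 0.56  -0.206  0.296] W [ 0.404 -0.458  0.343] J4 [ 0.477 -0.567  0.393]
tcp [ 0.541 -0.186  0.321] W [ 0.408 -0.443  0.402] J4 [ 0.478 -0.541  0.474]
tcp [ 0.522 -0.172  0.341] W [ 0.409 -0.423  0.46 ] J4 [ 0.472 -0.508  0.553]

tcp [ 0.522 -0.172  0.341] W [ 0.409 -0.423  0.46 ] J4 [ 0.472 -0.508  0.553]
tcp [ 0.498 -0.183  0.292] W [ 0.435 -0.411  0.478] J4 [ 0.488 -0.476  0.591]
tcp [ 0.488 -0.227  0.255] W [ 0.462 -0.398  0.5  ] J4 [ 0.501 -0.441  0.628]
tcp [ 0.495 -0.292  0.242] W [ 0.489 -0.384  0.527] J4 [ 0.51  -0.405  0.665]
tcp [ 0.515 -0.368  0.26 ] W [ 0.515 -0.368  0.56 ] J4 [ 0.515 -0.368  0.701]

[1, -17.6, 12.5, 4.4, -0.049, 0.016, -0.163, 
[... 534 characters left out ...]
 9.2, 0.9, -0.037, -0.049, -0.152, 1, -7.8, 8.8, 0.3, -0.034, -0.051, -0.151, 1, -8.5, 8.4, -0.2, -0.029, -0.056, -0.149]
[1, -9.1, 7.9, -0.8, -0.024, -0.057, -0.148, 1, -9.8, 7.4, -1.4, -0.019, -0.061, -0.147, 1, -10.5, 6.8, -1.9, -0.013, -0.062, -0.145, 1, -11.3, 6.1, -2.6, -0.007, -0.063, -0.144, 1, -12.1, 5.3, -3.1, -0.001, -0.064, -0.142, 1, -12.9, 4.3, -3.8, 0.006, -0.064, -0.14, 1, -13.6, 3.2, -4.4, 0.011, -0.064, -0.139, 1, -14.2, 2.0, -4.9, 0.018, -0.063, -0.137]
[1, -14.8, 0.5, -5.6, 0.025, -0.061, -0.135, 1, -15.1, -1.0, -6.1, 0.03, -0.058, -0.133, 1, -15.4, -2.7, -6.7, 0.036, -0.055, -0.131, 1, -15.4, -4.6, -7.2, 0.042, -0.051, -0.129, 1, -15.2, -6.4, -7.7, 0.047, -0.046, -0.126]
```

View pics/m6.png

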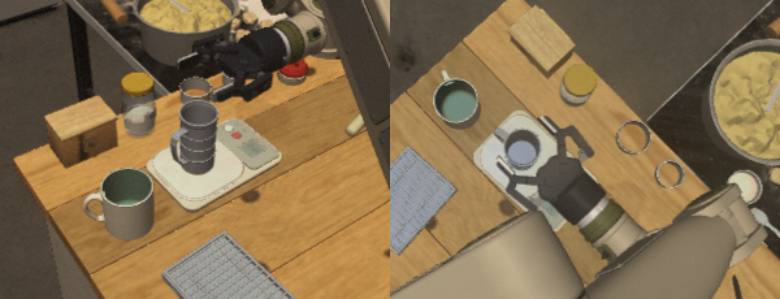

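>>> arm_command(
  moves=[1,-17.6,12.5,4.4,-0.049,0.016,-0.163,1,-17.6,9.5,4.0,-0.05,0.013,-0.163,1,-17.6,6.8,3.6,-0.052,0.011,-0.162,1,-17.2,4.3,3.0,-0.054,0.008,-0.162,1,-16.5,2.0,2.5,-0.054,0.005,-0.161,1,-15.6,-0.3,1.7,-0.056,0.001,-0.16,1,-14.4,-2.1,1.1,-0.057,-0.002,-0.159,1,-13.0,-3.7,0.2,-0.057,-0.005,-0.157],
)

```text
clock: 18.05
tcp_pos: [0.5367, -0.1821, 0.3234]
orientation: [-0.592, 0.748, -0.297, 0.05]
wrist_force: [-0.1, 0.7, 0.9]
finger_gap: 0.0854
grip_force: 0.0
```

>>> arm_command(
  moves=[1,-11.4,-5.1,-0.7,-0.058,-0.009,-0.157,1,-9.8,-6.1,-1.6,-0.059,-0.013,-0.156,1,-5.7,10.4,2.3,-0.048,-0.036,-0.154,1,-6.2,10.0,1.9,-0.046,-0.04,-0.154,1,-6.7,9.6,1.3,-0.042,-0.044,-0.153,1,-7.3,9.2,0.9,-0.037,-0.049,-0.152,1,-7.8,8.8,0.3,-0.034,-0.051,-0.151,1,-8.5,8.4,-0.2,-0.029,-0.056,-0.149],
)

```text
clock: 19.05
tcp_pos: [0.4934, -0.1922, 0.2785]
orientation: [-0.349, 0.876, 0.264, 0.201]
wrist_force: [0.2, 0.4, 0.4]
finger_gap: 0.0854
grip_force: 0.0
```

```bash
python3 - <<'E'
from jp import *
st(); q0=get_state()['joint_pos']
qt=np.array([-7.47001427e-01,4.27090387e-01,2.81569559e-01,1.42527550e+00,0,-1.57084704e-02])
clear([q0,qt]);rows([q0,qt],-1)
E
```

```text
q [-0.877  0.543  0.217  1.827  0.629  1.484] tcp [ 0.4934 -0.1922  0.2785] 
z [ 0.169  0.718 -0.675] x [0.779 0.323 0.537] F [0.2 0.4 0.4] t 19.05 gap 0.0854 grip 0.0
tcp [ 0.493 -0.192  0.279] W [ 0.443 -0.408  0.481] J4 [ 0.492 -0.467  0.599]
tcp [ 0.488 -0.224  0.255] W [ 0.461 -0.399  0.497] J4 [ 0.5   -0.443  0.625]
tcp [ 0.49  -0.266  0.242] W [ 0.479 -0.39   0.516] J4 [ 0.507 -0.419  0.65 ]
tcp [ 0.5   -0.316  0.243] W [ 0.497 -0.379  0.537] J4 [ 0.512 -0.394  0.676]
tcp [ 0.515 -0.368  0.26 ] W [ 0.515 -0.368  0.56 ] J4 [ 0.515 -0.368  0.701]
[-1, -9.8, 8.3, -1.0, -0.026, -0.063, -0.16, -1, -10.6, 8.0, -1.7, -0.019, -0.065, -0.158, -1, -11.5, 7.2, -2.4, -0.013, -0.068, -0.157, -1, -12.3, 6.5, -3.2, -0.006, -0.069, -0.155, -1, -13.3, 5.4, -3.8, 0.002, -0.069, -0.153, -1, -14.2, 4.2, -4.6, 0.009, -0.07, -0.151, -1, -15.0, 2.9, -5.3, 0.016, -0.068, -0.148, -1, -15.7, 1.3, -5.9, 0.024, -0.067, -0.147]
[-1, -16.3, -0.5, -6.7, 0.03, -0.064, -0.144, -1, -16.6, -2.5, -7.3, 0.038, -0.061, -0.142, -1, -16.6, -4.5, -8.0, 0.044, -0.055, -0.14, -1, -16.5, -6.7, -8.6, 0.051, -0.051, -0.137]
```

>>> arm_command(
  moves=[-1,-9.8,8.3,-1.0,-0.026,-0.063,-0.16,-1,-10.6,8.0,-1.7,-0.019,-0.065,-0.158,-1,-11.5,7.2,-2.4,-0.013,-0.068,-0.157,-1,-12.3,6.5,-3.2,-0.006,-0.069,-0.155,-1,-13.3,5.4,-3.8,0.002,-0.069,-0.153,-1,-14.2,4.2,-4.6,0.009,-0.07,-0.151,-1,-15.0,2.9,-5.3,0.016,-0.068,-0.148,-1,-15.7,1.3,-5.9,0.024,-0.067,-0.147],
)

```text
clock: 20.05
tcp_pos: [0.4957, -0.2988, 0.2412]
orientation: [-0.08, 0.597, 0.79, 0.117]
wrist_force: [-0.6, 0.2, 0.3]
finger_gap: 0.0003
grip_force: 0.0
```

>>> arm_command(
  moves=[-1,-16.3,-0.5,-6.7,0.03,-0.064,-0.144,-1,-16.6,-2.5,-7.3,0.038,-0.061,-0.142,-1,-16.6,-4.5,-8.0,0.044,-0.055,-0.14,-1,-16.5,-6.7,-8.6,0.051,-0.051,-0.137,-1,0,0,0,0,0,0,-1,0,0,0,0,0,0],
)

```text
clock: 20.8
tcp_pos: [0.5141, -0.3672, 0.2598]
orientation: [-0.002, 0.36, 0.933, 0.001]
wrist_force: [0.1, 1.2, -0.2]
finger_gap: 0.0002
grip_force: 0.0
```

```bash
cat > btn.py <<'E'
from jp import *
def btn(n,z=.03):
    c,T=campose(n); im,P=cloud(n); f=192/np.tan(np.radians(c['fovy'])/2); i=im.astype(int)
    def ray(u,v,z):
        d=T[:3,:3]@np.array([(u-c['cx'])/f,(v-c['cy'])/f,1]); e=T[:3,3]; return (e+d*(z-e[2])/d[2])[:2]
    m=(i[...,2]-i[...,1]>60)&(i[...,2]-i[...,0]>50)&(np.hypot(P[...,0]-.52,P[...,1]+.372)<.03)
    if m.sum()<5: return im,None
    vu=np.argwhere(m).mean(0); print(n,m.sum(),'px',vu[::-1].round(1),'tare',ray(vu[1],vu[0],z).round(4),'z',np.nanmedian(P[m][:,2]).round(4)); return im,ray(vu[1],vu[0],z)
E
python3 - <<'E'
from btn import *
st()
for n in('wrist','top','side'):
    im,t=btn(n)
    if n=='wrist': cv2.imwrite('pics/w7.png',im)
    for l in('tare_top','power_top'):print(l,recognise(n,l)[:1])
E
```

```text
q [-7.480e-01  4.290e-01  2.840e-01  1.431e+00  1.000e-03 -1.000e-02] tcp [ 0.5141 -0.3672  0.2598] 
z [-0.003  0.004 -1.   ] x [-0.74   0.672  0.005] F [ 0.1  1.2 -0.2] t 20.8 gap 0.0002 grip 0.0
wrist 160 px [260.8 164.6] tare [ 0.5195 -0.3735] z 0.0293
tare_top [{'point': [302.7, 122.9], 'confidence': 0.75}]
power_top [{'point': [301.1, 124.4], 'confidence': 0.65}]
tare_top [{'point': [235.9, 197.3], 'confidence': 0.93}]
power_top [{'point': [236.2, 201.4], 'confidence': 0.62}]
side 22 px [281.5 193.5] tare [ 0.5202 -0.3705] z 0.0282
tare_top [{'point': [268.2, 219.3], 'confidence': 0.79}]
power_top [{'point': [206.7, 170.0], 'confidence': 0.66}]
```

View pics/w7.png

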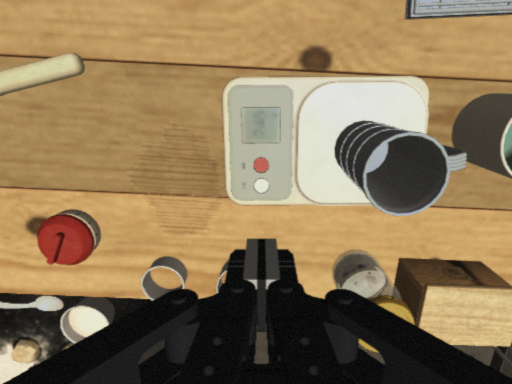

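```bash
python3 - <<'E'
from jp import *
ys=np.array([np.cos(np.radians(48.1)),np.sin(np.radians(48.1)),0]); z=np.array([0,0,-1.])
Mt=np.stack([np.cross(ys,z),ys,z],1)
a=plan([.5176,-.3713,.10],Mt,g=-1,n=5); print(); plan([.5176,-.3713,.04],Mt,g=-1,n=3,start=a)
E
```

```text
[-1, -1.0, -0.1, 32.1, 0.0, -0.001, -0.001, -1, -1.0, -0.1, 32.1, 0.0, -0.0, -0.001, -1, -0.9, -0.1, 32.2, 0.0, -0.001, -0.0, -1, -1.0, -0.0, 32.1, 0.0, -0.0, -0.001, -1, -0.9, -0.1, 32.1, 0.0, -0.001, -0.001]

[-1, 0.0, -0.0, 20.0, 0.0, 0.0, -0.0, -1, 0.0, -0.0, 20.0, 0.0, 0.0, -0.0, -1, 0.0, -0.0, 20.0, 0.0, 0.0, -0.0]
```

>>> arm_command(
  moves=[-1,-1.0,-0.1,32.1,0.0,-0.001,-0.001,-1,-1.0,-0.1,32.1,0.0,0,-0.001,-1,-0.9,-0.1,32.2,0.0,-0.001,0,-1,-1.0,0,32.1,0.0,0,-0.001,-1,-0.9,-0.1,32.1,0.0,-0.001,-0.001,-1,20,0,0,0,0,0,-1,-20,0,0,0,0,0,-1,0,0,0,0,0,0],
)

```text
clock: 22.25
tcp_pos: [0.5183, -0.372, 0.1001]
orientation: [0.001, 0.358, 0.934, -0.0]
wrist_force: [1.0, -0.3, 0.6]
finger_gap: 0.0002
grip_force: 0.0
```

```bash
python3 - <<'E'
from btn import *
st()
im,t=btn('wrist'); im2,_=btn('top'); im3,_=btn('side')
cv2.imwrite('pics/w8.png',im)
ys=np.array([np.cos(np.radians(48.1)),np.sin(np.radians(48.1)),0]); z=np.array([0,0,-1.])
Mt=np.stack([np.cross(ys,z),ys,z],1)
plan([.5176,-.3713,.036],Mt,g=-1,n=4)
E
```

```text
q [-0.748  0.496 -0.007  1.066  0.    -0.017] tcp [ 0.5183 -0.372   0.1001] 
z [ 0.001 -0.001 -1.   ] x [-0.744  0.668 -0.002] F [ 1.  -0.3  0.6] t 22.25 gap 0.0002 grip 0.0
wrist 448 px [261.8 206.8] tare [ 0.5194 -0.3734] z 0.0293
side 22 px [281.5 193.5] tare [ 0.5202 -0.3705] z 0.0285
[-1, -0.1, -0.0, 16.0, 0.0, 0.0, 0.0, -1, -0.0, -0.0, 16.1, 0.0, 0.0, 0.0, -1, -0.1, -0.1, 16.0, 0.0, 0.0, 0.0, -1, -0.0, 0.0, 16.0, 0.0, 0.0, 0.0]
```

View pics/w8.png

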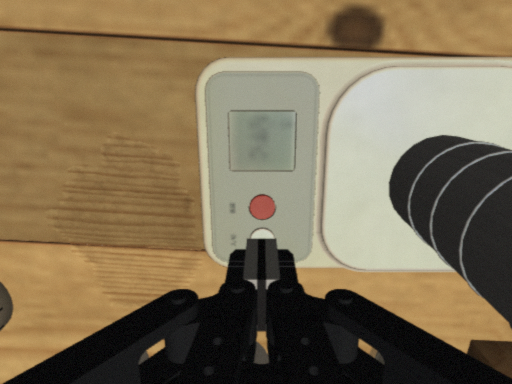

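>>> arm_command(
  moves=[-1,0.3,0,20,0,0,0,-1,0.3,0,20,0,0,0,-1,0,0,16,0,0,0,-1,0,0,8,0,0,0,-1,0,0,3,0,0,0,-1,0,0,0,0,0,0],
)

```text
clock: 23.15
tcp_pos: [0.5175, -0.3711, 0.0334]
orientation: [0.001, 0.357, 0.934, -0.0]
wrist_force: [-0.5, 0.3, -0.3]
finger_gap: -0.0001
grip_force: 0.0
```

>>> arm_command(
  moves=[-1,0,0,1,0,0,0,-1,0,0,1,0,0,0,-1,0,0,0,0,0,0],
)

```text
clock: 23.52
tcp_pos: [0.5173, -0.3709, 0.0312]
orientation: [0.0, 0.357, 0.934, -0.0]
wrist_force: [-0.1, -1.1, 0.2]
finger_gap: 0.0002
grip_force: 0.0
```

>>> arm_command(
  moves=[-1,0,0,1,0,0,0,-1,0,0,0.5,0,0,0,-1,0,0,0,0,0,0],
)

```text
clock: 23.9
tcp_pos: [0.5174, -0.371, 0.0299]
orientation: [0.0, 0.357, 0.934, -0.0]
wrist_force: [-0.9, 0.4, 4.2]
finger_gap: 0.0001
grip_force: 1.6
```

>>> arm_command(
  moves=[-1,0,0,0.5,0,0,0,-1,0,0,0.5,0,0,0,-1,0,0,0,0,0,0],
)

```text
clock: 24.28
tcp_pos: [0.5174, -0.371, 0.0289]
orientation: [0.0, 0.357, 0.934, -0.0]
wrist_force: [-1.1, 2.3, 4.5]
finger_gap: 0.0001
grip_force: 2.3
```

>>> arm_command(
  moves=[-1,0,0,0.4,0,0,0,-1,0,0,0.4,0,0,0,-1,0,0,0,0,0,0],
)

```text
clock: 24.65
tcp_pos: [0.5174, -0.371, 0.0288]
orientation: [0.001, 0.357, 0.934, -0.0]
wrist_force: [-2.3, 2.1, 9.2]
finger_gap: 0.0001
grip_force: 4.6
```

>>> arm_command(
  moves=[-1,0,0,0.3,0,0,0,-1,0,0,0,0,0,0],
)

```text
clock: 24.9
tcp_pos: [0.5174, -0.371, 0.0288]
orientation: [0.001, 0.357, 0.934, -0.0]
wrist_force: [-2.8, 1.8, 11.0]
finger_gap: 0.0
grip_force: 5.4
```

>>> arm_command(
  moves=[-1,0,0,0.4,0,0,0,-1,0,0,0,0,0,0,-1,0,0,-2,0,0,0,-1,0,0,-5,0,0,0,-1,0,0,-20,0,0,0,-1,0,0,-40,0,0,0,-1,0,0,-50,0,0,0,-1,0,0,-50,0,0,0],
)

```text
clock: 25.9
tcp_pos: [0.5169, -0.3706, 0.1948]
orientation: [-0.0, 0.357, 0.934, 0.0]
wrist_force: [0.8, -1.1, 0.3]
finger_gap: 0.0
grip_force: 0.0
```

>>> arm_command(
  moves=[-1,20,-20,-40,0,0,0,-1,20,-20,-30,0,0,0,-1,0,0,0,0,0,0,-1,0,0,0,0,0,0],
)

```text
clock: 26.4
tcp_pos: [0.4608, -0.3738, 0.263]
orientation: [-0.0, 0.358, 0.934, 0.0]
wrist_force: [-0.9, -0.2, -0.8]
finger_gap: -0.0001
grip_force: 0.0
```

```bash
python3 - <<'E'
from btn import *
st()
for n in('wrist','top','side'):
    im,t=btn(n)
    im,Q=cloud(n)
    d=np.hypot(Q[...,0]-.577,Q[...,1]+.2755); m=(d<.05)&(Q[...,2]>.148)&(Q[...,2]<.17); r=Q[m][:,:2]
    if len(r)>30:
        f=least_squares(lambda c:np.hypot(r[:,0]-c[0],r[:,1]-c[1])-.0316,[.576,-.2745],loss='soft_l1',f_scale=.001); print(n,'rim',len(r),f.x.round(4),np.percentile(Q[m][:,2],95).round(4))
    m=(Q[...,2]>.018)&(Q[...,2]<.06)&(np.hypot(Q[...,0]-.55,Q[...,1]+.3)<.14)
    lab=cv2.connectedComponentsWithStats(m.astype(np.uint8)); i=1+np.argmax(lab[2][1:,4]); print(n,'scale',cv2.minAreaRect(Q[lab[1]==i][:,:2].astype(np.float32)))
E
```

```text
q [-0.817  0.344  0.167  1.394  0.    -0.086] tcp [ 0.4608 -0.3738  0.263 ] 
z [ 0.  0. -1.] x [-0.744  0.668  0.   ] F [-0.9 -0.2 -0.8] t 26.4 gap -0.0001 grip 0.0
wrist 148 px [295.6 192.6] tare [ 0.5191 -0.3734] z 0.0293
wrist rim 1572 [ 0.5778 -0.2795] 0.1551
wrist scale ((0.5499670505523682, -0.30680567026138306), (0.22245672345161438, 0.14368829131126404), 48.16085433959961)
top rim 137 [ 0.5776 -0.2782] 0.1571
top scale ((0.5543876886367798, -0.30082252621650696), (0.21022948622703552, 0.14518046379089355), 48.05207061767578)
side 22 px [281.5 193.5] tare [ 0.5202 -0.3705] z 0.0289
side rim 192 [ 0.5782 -0.2766] 0.1555
side scale ((0.5487352013587952, -0.30315256118774414), (0.22717607021331787, 0.14631836116313934), 48.33236312866211)
```

```bash
python3 -c "
from workcell import hand_in; print(hand_in())"
```

```text
the job is handed in; nothing more can be done
None
```

The job is handed in at about 27 s on the clock: the cup stands upright about 2–3 mm from the pan's centre, the tare button bottomed out and was released, power was not pressed, and the scale did not measurably move; I viewed 12 pictures, two over the limit of 10.

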